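Put up the heat screen

ROBOT

A 6-joint arm with a two-finger parallel gripper is mounted at the origin on the work surface. World frame = base frame: x ahead of the robot, y to its left, z up, the work surface at z = 0. Lengths are in mm, angles in rad, forces in N, time in s.
With the tool pointing down it reaches from about 400 to 825 mm from the base axis. Payload 7 kg.
Tool frame: the origin (TCP) lies midway between the tips of the shut fingers; the grasp point (between the pads) lies 19 mm behind it; z points along the fingers, y is the direction in which the jaws open and shut (so a half turn about z gives the same grasp; the last joint's range is limited). The gripper opens to 88 mm and grips with 3 to 60 N. Pads are 19 mm wide; open, the fingers measure 130 mm over their backs; the gripper's body (78 mm by 193 mm) begins 47 mm behind the grasp point.
Start: joints at [1.618, 0.359, 0.012, 0, -1.224, -0.288], TCP at [160.984, 655.499, 199.061] pointing down, gripper open.
Joint ranges: [-3.07, 3.07], [-1.43, 2.12], [-1.02, 1.25], [-3.03, 1.67], [-3.05, -0], [-3.03, 3.03]. Speed limits (rad/s): [2.39, 2.39, 3.01, 3.14, 3.14, 3.14].

INTERFACE

Orientations are given as a unit quaternion [w, x, y, z].
In Python, from plant import manip, viewer, workorder gives the robot as it stands.
- The arm moves only by the tool move_arm, never from a script. Its argument "series" is one flat list of numbers, 6 for each row, row after row: the shift along the tool's x, y, z as a fraction of full scale, then the turn, a rotation vector about the tool's x, y, z as a fraction of full scale. A call has 1 to 12 rows; each row is the pose to reach, as a shift and turn from the pose measured when the call began, along the tool's axes at that moment, turning the shorter way round; what a row does not reach only later rows make up. Full scale, the value 1, is 0.3 m for a shift and 360 degrees for a turn. A row lasts 1/12 s, in which the tool goes at most 41.7 mm and 7.16 degrees, less where a joint would pass 70% of its speed; a pose out of reach is approached as far as the arm can. A call with a number of a shift or a turn outside -1 to 1 is refused whole. A call with a gripper value outside its range is refused whole. "jaw" is the opening, from 0 (shut) to 1 (fully open), set as the call begins (left out, the last holds). The fingers move at their own pace and stop on an object; "force" is the grip in N (left out, the last holds). Time passes only in rows, so rows that repeat a pose let the fingers close. It gives the time, the measured TCP pose, the force and the opening at its end, in the units of the state.
- manip.state(): the state, without advancing time (a new reading comes with each control period).
- viewer.grab_frame(name): name is "scene" or "top" or "wrist"; returns (picture, depth): 384x512x3 uint8, red, green, blue; 384x512 float32, mm along the optical axis (not along the pixel's ray), 0 where there is no reading.
- viewer.camera_params(name): a dict with "intrinsics" (3x3 intrinsics, pixels), "cam_to_world" (4x4, takes a point from camera to world coordinates). Camera axes: x right, y down, z forward; pixel columns grow to the right and rows downward; lengths in mm; the calibration is good to about 2 mm. A picture is of the moment at which its call begins: read the wrist's pose just before it. camera_params takes no time and is no camera call; for the wrist camera it gives the pose at the moment of the call.
- workorder.sign_off(): hands the job in, once; it reports no verdict.
The state is a dict: "time_s": time; "q": joint angles; "joint_velocities": joint speeds; "joint_efforts": joint torques, N m; "tool_pos": TCP position; "tcp_rot": TCP orientation; "contact_force": force on the tool from outside, world axes, zero at the start; "torque": the same for the moment, N m; "opening": opening from 0.0 (shut) to 1.0 (fully open).
Only numpy, scipy, OpenCV 4.12 (cv2) and the standard library are available. Lean on these libraries where they do the work, as an engineer would, in place of code of your own. Each camera call takes 0.05 s, during which the arm holds its last target.

TASK

Put up the heat screen on the soldering bench: stand each of the two flat soldering tiles on its short edge in the steel channel foot whose channel it fits, the thin tile in the narrow channel and the thick one in the wide channel. Each must rest fully down on the channel floor, in the middle of the channel's length, straight upright and not leaning, and be let go. Leave all the other things on the bench where they stand.

Things in the scene. Friction and masses are not known exactly. Their poses are not given: they have to be found in the camera images.
- thin_tile: flat grey soldering tile, 120 long (x) x 60 wide (y) x 14 thick (z), about 160 g, at first flat on the bench. Origin: centre of its underside (a broad face). A tall vessel (jar or tin, 85 mm) stands about 130 mm from its middle off one short end, a low block (under 30 mm) off the other, either way round
- thick_tile: flat grey soldering tile, 120 long (x) x 60 wide (y) x 24 thick (z), about 250 g, at first flat on the bench. Origin: centre of its underside (a broad face). A tall vessel (jar or tin, 85 mm) stands about 130 mm from its middle off one short end, a low block (under 30 mm) off the other, either way round
- thin_tile_mid (a point): centre of the thin tile's solid, 7 mm from each broad face; axes as the tile's
- thick_tile_mid (a point): centre of the thick tile's solid, 12 mm from each broad face; axes as the tile's
- narrow_foot: fixed steel foot: base plate 90 (x) x 84 (y) x 6 high; along its y axis runs an open-ended upright channel, clear width 18 mm, floor 6 mm above the bench, walls 4 thick up to 26 mm, then lips flared outwards up to 37 mm above the bench. Origin: on the bench below the middle of the channel; z up. The two feet may change places. Takes the thin tile only
- wide_foot: fixed steel foot: base plate 90 (x) x 84 (y) x 6 high; along its y axis runs an open-ended upright channel, clear width 28 mm, floor 6 mm above the bench, walls 4 thick up to 26 mm, then lips flared outwards up to 37 mm above the bench. Origin: on the bench below the middle of the channel; z up. The two feet may change places. Takes the thick tile
- jar: amber glass jar with a steel lid, diameter 64, height 85, standing; origin centre of its underside. Loose bystander.
- bench_block: square steel bench block 55 x 55 x 25 high; origin centre of its underside. Loose bystander.
- tin: plain aluminium tin, diameter 68, height 85, standing; origin centre of its underside. Loose bystander.
- charcoal: dark charcoal block 60 x 50 x 28 high; origin centre of its underside. Loose bystander.
- flux: white flux bottle, diameter 44, height 120, standing; origin centre of its underside. Loose bystander.
- crucible: terracotta crucible bowl, rim diameter 72, height 35; origin centre of its underside. Loose bystander.
- firebrick: pale fire brick 60 x 110 x 50 high, lying; origin centre of its underside; much bulkier than the tiles and no part of the screen. Loose bystander.
- burnisher: slim 180 mm hand tool with a wooden handle and steel shank, lying flat; origin on its underside. Loose bystander.
Not all that is in view belongs to the job. What is shaped like the thin_tile but brown or pink is not meant.

How it is judged (in metres and radians):
At the end, for the whole second after the job is handed in: Thin tile in the narrow foot, thick tile in the wide foot, each on a short edge down on the channel floor (centre 61 to 71 mm above the foot's underside), long axis within 4 degrees of upright, centre within 15 mm of mid-length and 7 mm of mid-width, released, at rest (angle between the x axis of thin_tile and the z axis of narrow_foot, either way round below 0.07 rad and angle between the z axis of thin_tile and the x axis of narrow_foot, either way round below 0.15 rad and x of thin_tile_mid in the frame of narrow_foot between -0.007 and 0.007 m and y of thin_tile_mid in the frame of narrow_foot between -0.015 and 0.015 m and z of thin_tile_mid in the frame of narrow_foot between 0.061 and 0.071 m and linear speed of each of thin_tile, thick_tile below 0.02 m/s and angular speed of each of thin_tile, thick_tile below 0.2 rad/s and angle between the x axis of thick_tile and the z axis of wide_foot, either way round below 0.07 rad and angle between the z axis of thick_tile and the x axis of wide_foot, either way round below 0.15 rad and x of thick_tile_mid in the frame of wide_foot between -0.007 and 0.007 m and y of thick_tile_mid in the frame of wide_foot between -0.015 and 0.015 m and z of thick_tile_mid in the frame of wide_foot between 0.061 and 0.071 m); the robot touches nothing.
It fails at once if the jar or tin is shifted by more than 30 mm or knocked over (distance of any of jar, tin from where it was at the start of the episode above 0.03 m or angle between any of jar, tin's own z axis and vertical above 0.5 rad).
It fails at once if the bench block or charcoal is shifted by more than 30 mm or knocked over (distance of any of bench_block, charcoal from where it was at the start of the episode above 0.03 m or angle between any of bench_block, charcoal's own z axis and vertical above 0.5 rad).
It fails at once if the flux or crucible is shifted by more than 30 mm or knocked over (distance of any of flux, crucible from where it was at the start of the episode above 0.03 m or angle between any of flux, crucible's own z axis and vertical above 0.5 rad).
It fails at once if the firebrick or burnisher is shifted by more than 30 mm or knocked over (distance of any of firebrick, burnisher from where it was at the start of the episode above 0.03 m or angle between any of firebrick, burnisher's own z axis and vertical above 0.5 rad).
It also fails if it takes over 69 s, if anything falls off the work surface, if the arm or the gripper's body presses on something with over 40 N, if the wrist force passes 120 N, or if a joint passes its speed limit or range.

## Working session

There is one attempt and no reset: what is moved stays moved. The work goes in short steps, Python scripts to look and compute and a tool call to move; the robot and the scene stay as the last step left them, time stands still between calls to the robot, and variables do not carry over. Pictures are saved under pics/ and viewed, and the job is handed in when it is done.

Besides the shell and the picture viewer there is one more tool, called after "Call:" as name(argument=value, ...) on one line, values as JSON. move_arm: Moves the arm, as the interface text tells. Its arguments: {"type":"object","properties":{"series":{"type":"array","items":{"type":"number","minimum":-1,"maximum":1}},"jaw":{"type":"number"},"force":{"type":"number"}},"required":["series"]}

```bash
ls; mkdir -p pics; python3 - <<'E'
from plant import manip, viewer, workorder
import cv2,numpy as np
print(manip.state())
for n in ["top","scene"]:
    p,d=viewer.grab_frame(n); cv2.imwrite(f"pics/{n}0.png",cv2.cvtColor(p,cv2.COLOR_RGB2BGR)); np.savez(f"{n}0.npz",p=p,d=d,K=viewer.camera_params(n)["intrinsics"],T=viewer.camera_params(n)["cam_to_world"])
    print(viewer.camera_params(n))
E
```

```text
pics
{'time_s': 0.0, 'q': array([ 1.61808386e+00,  3.59371403e-01,  1.10861313e-02, -3.68883930e-04,
       -1.22409858e+00, -2.88128105e-01]), 'joint_velocities': array([-0.00019597,  0.00064717, -0.00052717, -0.00048342, -0.00115501,
        0.00011701]), 'joint_efforts': array([ 6.94095743e-04, -5.82722998e+01,  2.93055189e+01,  6.99753240e+00,
        7.03173835e-03, -1.36252502e-04]), 'tool_pos': array([160.87694279, 655.00824349, 198.14122882]), 'tcp_rot': array([ 8.11574174e-04,  9.92750360e-01, -1.20191774e-01, -3.84876257e-05]), 'contact_force': array([-0.42926969, -0.17270179,  0.09054821]), 'torque': array([-0.06950069,  0.00899297, -0.03194022]), 'opening': 1.0011147942800442}
{'intrinsics': array([[405.31973542,   0.        , 254.57910534],
       [  0.        , 405.31973542, 199.39131542],
       [  0.        ,   0.        ,   1.        ]]), 'cam_to_world': array([[-2.40661927e-02, -9.96187844e-01,  8.38486622e-02,
         4.24083003e+02],
       [-9.99684452e-01,  2.45846820e-02,  5.15646509e-03,
        -3.60472227e+00],
       [-7.19820054e-03, -8.36981075e-02, -9.96465159e-01,
         1.42661431e+03],
       [ 0.00000000e+00,  0.00000000e+00,  0.00000000e+00,
         1.00000000e+00]])}
{'intrinsics': array([[447.42313273,   0.        , 259.69261243],
       [  0.        , 447.42313273, 192.95614899],
       [  0.        ,   0.        ,   1.        ]]), 'cam_to_world': array([[ 9.41146783e-02,  8.26960287e-01, -5.54327620e-01,
         1.27220420e+03],
       [ 9.95547884e-01, -7.52776321e-02,  5.67246794e-02,
        -7.37466887e+01],
       [ 5.18058649e-03, -5.57198314e-01, -8.30363294e-01,
         1.17242097e+03],
       [ 0.00000000e+00,  0.00000000e+00,  0.00000000e+00,
         1.00000000e+00]])}
```

View pics/top0.png

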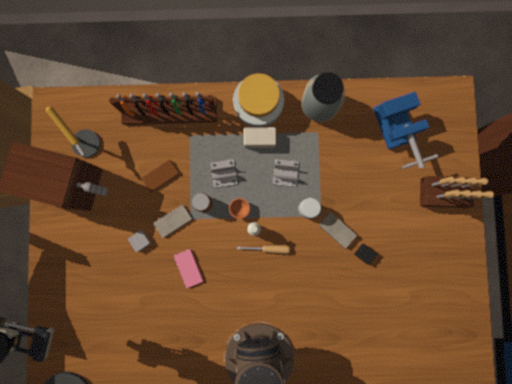

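View pics/scene0.png

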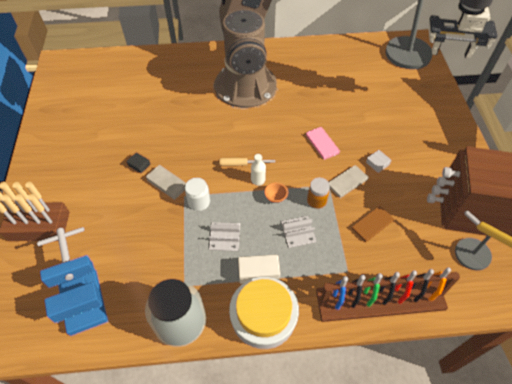

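The two tiles lie at top px (173,221) and (338,232), between jar (201,203)/bench block (139,242) and tin (310,208)/charcoal (367,255) respectively. The feet are at (225,173) and (286,173). I'll measure them from depth.

```bash
cat > h.py <<'E'
import numpy as np,cv2
def load(n):
    z=np.load(n+".npz"); return z['p'],z['d'],z['K'],z['T']
def cloud(d,K,T):
    v,u=np.mgrid[:d.shape[0],:d.shape[1]]
    P=np.stack([(u-K[0,2])/K[0,0]*d,(v-K[1,2])/K[1,1]*d,d],-1)
    return P@T[:3,:3].T+T[:3,3]
def ray(u,v,z,K,T):
    r=T[:3,:3]@np.array([(u-K[0,2])/K[0,0],(v-K[1,2])/K[1,1],1]); c=T[:3,3]
    return c+r*(z-c[2])/r[2]
E
python3 - <<'E'
from h import *
p,d,K,T=load("top0"); X=cloud(d,K,T)
for n,(u,v) in dict(tA=(173,221),tB=(338,232),jar=(201,202),tin=(310,208),blk=(139,242),char=(367,255),flux=(254,229),cruc=(239,208),brick=(260,137),footL=(225,173),footR=(286,173),bench=(220,260),mat=(200,150)).items(): print(n,X[v,u].round(0))
for n,(x0,y0,x1,y1) in dict(a=(125,190,215,255),b=(290,190,385,270),c=(200,120,310,245)).items():
    cv2.imwrite(f"pics/c_{n}.png",cv2.resize(cv2.cvtColor(p[y0:y1,x0:x1],cv2.COLOR_RGB2BGR),None,fx=6,fy=6,interpolation=cv2.INTER_CUBIC) )
# segment by height
H=X[...,2]
for n,(x0,y0,x1,y1) in dict(a=(140,195,195,245),b=(318,210,362,250)).items():
    h=H[y0:y1,x0:x1]; print(n,np.histogram(h,bins=[-20,-10,-5,0,5,10,12,14,16,18,20,22,24,26,28,30,40,100]))
E
```

```text
tA [474. 291.  11.]
tB [ 422. -281.   21.]
jar [533. 181.  86.]
tin [ 504. -180.   85.]
blk [405. 404.  29.]
char [ 342. -375.   30.]
flux [439.   7. 123.]
cruc [515.  59.   4.]
brick [755. -20.  53.]
footL [639. 106.  13.]
footR [ 635. -110.    3.]
bench [335. 129.   2.]
mat [726. 194.   0.]
a (array([   2,  122, 1015,  804,  158,  100,  174,  136,   78,   38,   18,
         24,   22,   15,    9,    2,   26]), array([-20, -10,  -5,   0,   5,  10,  12,  14,  16,  18,  20,  22,  24,
        26,  28,  30,  40, 100]))
b (array([  2, 103, 614, 372,  18,   2,   2,  15,  32,  80, 136, 179, 105,
        71,  11,   4,   6]), array([-20, -10,  -5,   0,   5,  10,  12,  14,  16,  18,  20,  22,  24,
        26,  28,  30,  40, 100]))
```

```bash
python3 - <<'E'
from plant import viewer,manip
from h import *
T=viewer.camera_params("wrist"); print(T); p,d=viewer.grab_frame("wrist")
cv2.imwrite("pics/w0.png",cv2.cvtColor(p,cv2.COLOR_RGB2BGR))
E
```

```text
{'intrinsics': array([[273.13861562,   0.        , 251.66228876],
       [  0.        , 273.13861562, 190.32990692],
       [  0.        ,   0.        ,   1.        ]]), 'cam_to_world': array([[-2.37622152e-01, -9.29688476e-01, -2.81451683e-01,
         2.35541405e+02],
       [-9.71355197e-01,  2.28081200e-01,  6.66936841e-02,
         6.37125820e+02],
       [ 2.18948796e-03,  2.89237452e-01, -9.57254879e-01,
         3.84626592e+02],
       [ 0.00000000e+00,  0.00000000e+00,  0.00000000e+00,
         1.00000000e+00]])}
```

View pics/c_c.png

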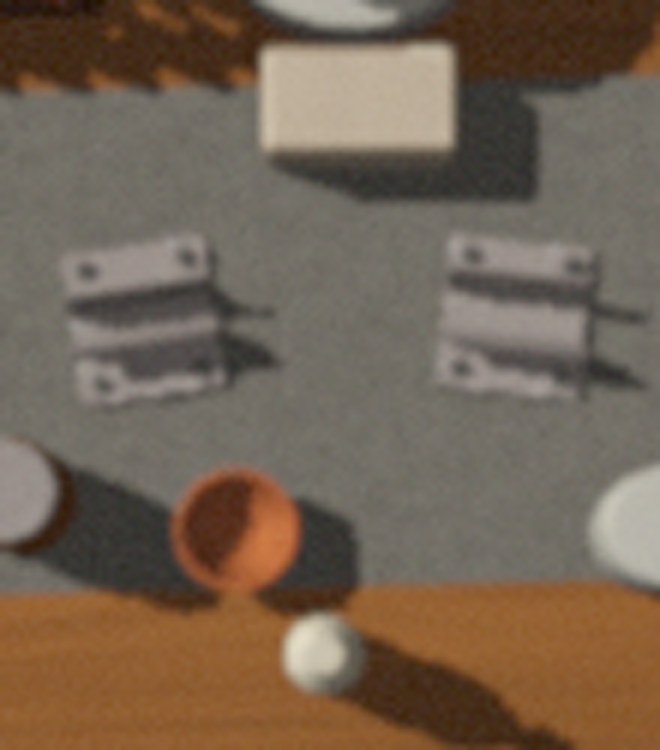

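View pics/w0.png

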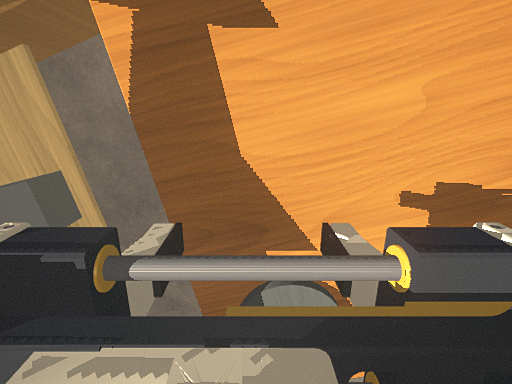

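Call:
move_arm(series=[0.9,0.6,-0.4,0,0,-0.2,0.9,0.6,-0.4,0,0,-0.2,0.9,0.6,-0.4,0,0,-0.2,0.9,0.6,-0.4,0,0,-0.2,0.9,0.6,-0.4,0,0,-0.2,0.9,0.6,-0.4,0,0,-0.2,0.9,0.6,-0.4,0,0,-0.2,0.9,0.6,-0.4,0,0,-0.2,0.9,0.6,-0.4,0,0,-0.2,0.9,0.6,-0.4,0,0,-0.2], jaw=1, force=50)

```text
time_s: 0.98
tool_pos: [382.5, 414.0, 320.8]
tcp_rot: [-0.0, 0.876, 0.482, 0.001]
contact_force: [0.1, 0.4, 0.4]
opening: 1.0
```

```bash
cat > look.py <<'E'
import sys
from plant import viewer,manip
from h import *
n,tag=sys.argv[1],sys.argv[2]
s=manip.state(); c=viewer.camera_params(n); p,d=viewer.grab_frame(n)
cv2.imwrite(f"pics/{tag}.png",cv2.cvtColor(p,cv2.COLOR_RGB2BGR)); np.savez(tag+".npz",p=p,d=d,K=c["intrinsics"],T=c["cam_to_world"])
np.set_printoptions(precision=4,suppress=True)
print(s['time_s'],s['q'],s['tool_pos'],s['tcp_rot'],s['contact_force'],s['opening']); print(c['cam_to_world'])
open("states.txt","a").write(" ".join(map(str,list(s['q'])+list(s['tool_pos'])+list(s['tcp_rot'])))+"\n")
E
echo "1.61808386e+00  3.59371403e-01  1.10861313e-02 -3.68883930e-04 -1.22409858e+00 -2.88128105e-01 160.87694279 655.00824349 198.14122882 8.11574174e-04  9.92750360e-01 -1.20191774e-01 -3.84876257e-05" >states.txt
python3 look.py wrist w1
```

```text
0.9833 [ 1.1729  0.1181 -0.0338  0.0011 -1.4173  1.4037] [382.5279 413.9534 320.757 ] [-0.0001  0.8761  0.4821  0.001 ] [0.1083 0.406  0.3524] 1.0001430039923616
[[  0.8452  -0.5119  -0.1538 422.8421]
 [ -0.5345  -0.8096  -0.2428 480.0326]
 [ -0.0003   0.2874  -0.9578 507.2906]
 [  0.       0.       0.       1.    ]]
```

View pics/w1.png

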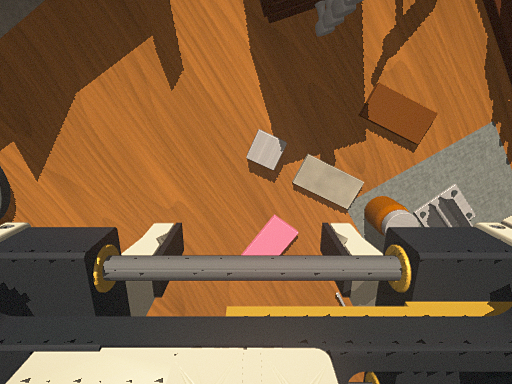

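Tile A shows at (328,182), the bench block at (267,149), the jar at (390,215) and the left foot at (447,205). I'll fit its outline.

```bash
cat > tile.py <<'E'
from h import *
def tile(tag,box,zt,lo,hi,satmax=70):
    p,d,K,T=load(tag); X=cloud(d,K,T); x0,y0,x1,y1=box
    hsv=cv2.cvtColor(p,cv2.COLOR_RGB2HSV)
    m=np.zeros(d.shape,np.uint8); m[y0:y1,x0:x1]=((hsv[...,1]<satmax)&(X[...,2]>lo)&(X[...,2]<hi))[y0:y1,x0:x1]
    m=cv2.morphologyEx(cv2.medianBlur(m*255,5),cv2.MORPH_OPEN,np.ones((3,3)))
    c=max(cv2.findContours(m,cv2.RETR_EXTERNAL,cv2.CHAIN_APPROX_NONE)[0],key=cv2.contourArea)
    P=np.array([ray(u,v,zt,K,T) for u,v in c[:,0]])
    r=cv2.minAreaRect(P[:,:2].astype(np.float32)); b=cv2.boxPoints(r)
    e=[b[1]-b[0],b[2]-b[1]]; l=max(e,key=np.linalg.norm); 
    zs=X[...,2][m>0]
    print(tag,"centre",np.round(r[0],1),"size",np.round(r[1],1),"az",np.degrees(np.arctan2(l[1],l[0])).round(1)%180,"zmed",np.median(zs).round(1))
    return m
E
python3 - <<'E'
from tile import *
tile("w1",(288,150,368,213),14,8,25)
p,d,K,T=load("w1");X=cloud(d,K,T)
for u,v in [(267,149),(328,182),(300,220),(305,200),(390,215),(450,190),(447,205)]: print((u,v),X[v,u].round(1))
h=X[...,2]; y=p[140:300,330:512]; cv2.imwrite("pics/w1c.png",cv2.resize(cv2.cvtColor(y,cv2.COLOR_RGB2BGR),None,fx=4,fy=4,interpolation=cv2.INTER_CUBIC))
E
```

```text
w1 centre [472.5 292.7] size [ 59.4 121.2] az 121.7 zmed 14.8
(267, 149) [409.  408.1  27.8]
(328, 182) [472.7 293.1  15.6]
(300, 220) [390.  246.8  -0.8]
(305, 200) [419.2 279.1   0.7]
(390, 215) [528.1 209.3  77.2]
(450, 190) [663.9 150.3   5.7]
(447, 205) [643.4 131.6  16. ]
```

View pics/w1c.png

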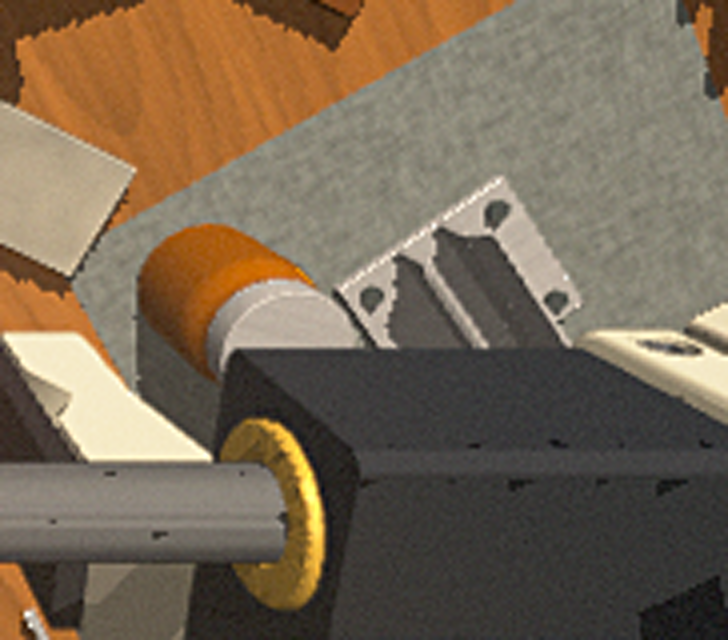

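Call:
move_arm(series=[-0.92,0.98,0,0,0,0.16,-0.92,0.98,0,0,0,0.16,-0.92,0.98,0,0,0,0.16,-0.92,0.98,0,0,0,0.16,-0.92,0.98,0,0,0,0.16,-0.92,0.98,0,0,0,0.16,-0.92,0.98,0,0,0,0.16,-0.92,0.98,0,0,0,0.16,-0.92,0.98,0,0,0,0.16,-0.92,0.98,0,0,0,0.16,-0.92,0.98,0,0,0,0.16,-0.92,0.98,0,0,0,0.16])

```text
time_s: 2.03
tool_pos: [485.8, 24.0, 319.0]
tcp_rot: [-0.0, 1.0, 0.002, -0.0]
contact_force: [0.1, 0.0, -0.3]
opening: 0.996
```

```bash
python3 look.py wrist w2
```

```text
2.0333 [ 0.4545 -0.0168 -0.1809 -0.0003 -1.4072  1.1211] [485.8368  24.0261 319.0189] [-0.      1.      0.0024 -0.0003] [ 0.0604  0.0268 -0.3205] 0.9962511947965704
[[  0.0058  -0.957   -0.2899 562.8083]
 [ -1.      -0.0055  -0.0019  24.814 ]
 [  0.0003   0.2899  -0.957  505.3907]
 [  0.       0.       0.       1.    ]]
```

View pics/w2.png

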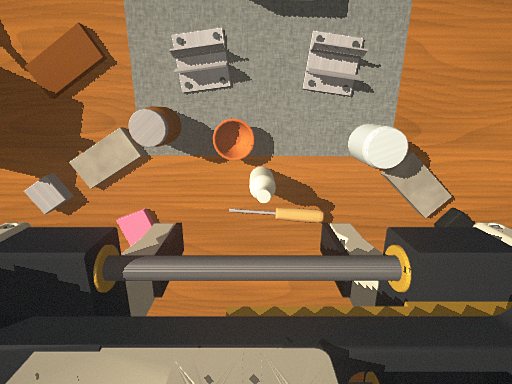

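All the items show: left foot at (200,60), right foot at (335,62), thick tile at (417,185), charcoal at (453,218). Next, the feet in detail.

```bash
python3 - <<'E'
from tile import *
tile("w2",(65,120,147,190),14,8,25)
tile("w2",(380,150,455,218),24,14,34)
p,d,K,T=load("w2");X=cloud(d,K,T)
a=cv2.cvtColor(p[20:104,160:242],cv2.COLOR_RGB2BGR); b=cv2.cvtColor(p[20:104,293:375],cv2.COLOR_RGB2BGR)
cv2.imwrite("pics/feet.png",cv2.resize(np.hstack([a,b]),None,fx=4.8,fy=4.8,interpolation=cv2.INTER_CUBIC))
# lips: points with 26<z<40, by foot
for n,(x0,y0,x1,y1) in dict(L=(160,15,245,104),R=(293,15,375,104)).items():
    Q=X[y0:y1,x0:x1].reshape(-1,3); 
    for lo,hi in[(29,45),(33,45)]:
        q=Q[(Q[:,2]>lo)&(Q[:,2]<hi)]
        _,lab,c=cv2.kmeans(q[:,:1].astype(np.float32),2,None,(3,50,.1),5,cv2.KMEANS_PP_CENTERS)
        for k in (0,1):
            s=q[lab[:,0]==k]; f=np.polyfit(s[:,1],s[:,0],1); print(n,lo,len(s),"mean",s.mean(0).round(1),"slope",f[0].round(3),"y",np.percentile(s[:,1],[2,98]).round(0))
E
```

```text
w2 centre [472.7 290.3] size [ 59.5 121.5] az 121.8 zmed 14.9
w2 centre [ 428.2 -279.9] size [124.3  61.2] az 47.1 zmed 25.0
L 29 222 mean [622.7 108.   35.1] slope -0.133 y [ 69. 148.]
L 29 336 mean [651.1 111.   34.3] slope -0.132 y [ 71. 152.]
L 33 222 mean [652.2 110.9  36. ] slope -0.132 y [ 72. 151.]
L 33 169 mean [621.8 107.6  36.4] slope -0.135 y [ 69. 147.]
R 29 348 mean [ 652.7 -111.1   34.3] slope 0.13 y [-152.  -71.]
R 29 223 mean [ 614.5 -106.3   35. ] slope 0.131 y [-147.  -66.]
R 33 166 mean [ 613.4 -107.1   36.4] slope 0.129 y [-146.  -67.]
R 33 234 mean [ 653.8 -110.7   35.9] slope 0.128 y [-152.  -72.]
```

View pics/feet.png

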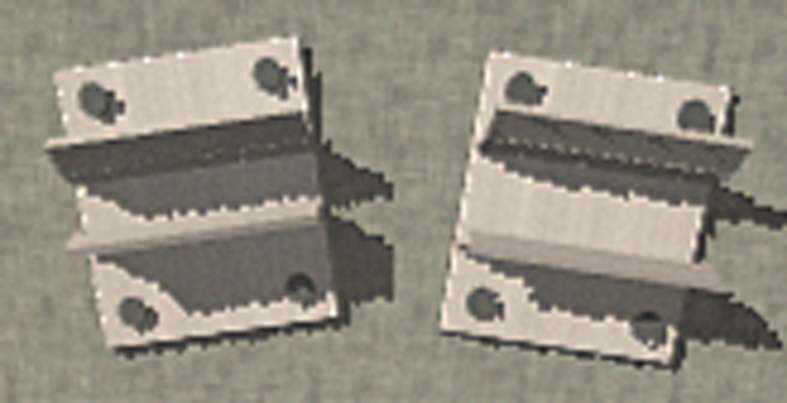

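```bash
python3 - <<'E'
from h import *
p,d,K,T=load("w2")
for n,C,o in [("L",[(55,72),(297,37),(337,318),(112,347)],160),("R",[(490,52),(730,88),(672,365),(443,330)],293-82)]:
    P=np.array([ray(o+x/4.8-.4,20+y/4.8-.4,6,K,T)[:2] for x,y in C]); print(n,P.round(1),P.mean(0).round(1)); 
    e=(P[1]-P[0]+P[2]-P[3])/2; f=(P[0]-P[3]+P[1]-P[2])/2
    print(np.linalg.norm(e),np.linalg.norm(f),np.degrees(np.arctan2(f[1],f[0])),np.degrees(np.arctan2(e[0],-e[1])))
E
cat states.txt
```

```text
L [[675.8 156.6]
 [686.8  74.2]
 [598.2  62.3]
 [588.  143.2]] [637.2 109.1]
82.33219762896057 89.13380193223709 8.183017822786129 7.398959443056552
R [[ 683.2  -73.6]
 [ 672.8 -156.1]
 [ 583.6 -146.3]
 [ 594.9  -63.1]] [ 633.6 -109.8]
83.55525925632594 89.34933700803863 -6.5708161271541945 -7.477858880648078
1.61808386e+00  3.59371403e-01  1.10861313e-02 -3.68883930e-04 -1.22409858e+00 -2.88128105e-01 160.87694279 655.00824349 198.14122882 8.11574174e-04  9.92750360e-01 -1.20191774e-01 -3.84876257e-05
1.1728864338076481 0.11805993962135151 -0.03377936724992827 0.001094036956462658 -1.4172772555094422 1.403738613071655 382.5279103741249 413.95336408088644 320.7569750908931 -9.775002327653449e-05 0.8761410802013854 0.48205374168644205 0.0009940596479117794
0.45447029003683415 -0.01683044177100647 -0.18085714353734889 -0.00027875329252778793 -1.4072026164869762 1.1211398862006496 485.83677493759336 24.026098066770228 319.01885044693165 -2.9127326400592986e-05 0.9999971249178335 0.002384193037806504 -0.0002548160595996091
```

```bash
cat > rel.py <<'E'
from h import *
from scipy.spatial.transform import Rotation as Ro
def tool(b_az,th):
    """tool x toward azimuth b_az and down by th (deg); tool z down leaning"""
    a,t=np.radians([b_az,th]); b=np.array([np.cos(a),np.sin(a),0]); Z=np.array([0,0,1.])
    x=np.cos(t)*b-np.sin(t)*Z; z=-(np.sin(t)*b+np.cos(t)*Z); y=np.cross(z,x)
    return np.stack([x,y,z],1)
def cur():
    from plant import manip
    s=manip.state(); q=s['tcp_rot']; return s['tool_pos'],Ro.from_quat([q[1],q[2],q[3],q[0]]).as_matrix(),s
def rel(p,R):
    p0,R0,s=cur()
    sh=R0.T@(np.array(p)-p0)/300; tv=Ro.from_matrix(R0.T@R).as_rotvec()
    np.set_printoptions(precision=4,suppress=True)
    print("series",sh.round(4),(tv/2/np.pi).round(4),"deg",np.degrees(np.linalg.norm(tv)).round(1),"mm",np.linalg.norm(sh*300).round(1))
E
python3 - <<'E'
from rel import *
c=np.array([472.6,291.5]); az=121.7; b=np.array([np.cos(np.radians(az)),np.sin(np.radians(az))])
R=tool(az,40); pk=np.r_[c+30*b,9]; print(pk,R)
pre=pk-R[:,2]*110; print(pre); rel(pre,R); rel(pre, tool(az,0))
E
```

```text
[456.83585047 317.02433328   9.        ] [[-4.02534638e-01  8.50811109e-01  3.37766667e-01]
 [ 6.51759123e-01  5.25471651e-01 -5.46890839e-01]
 [-6.42787610e-01  2.77555756e-17 -7.66044443e-01]]
[419.68151715 377.18232561  93.26488874]
series [-0.212  -1.1752  0.7531] [-0.1169 -0.0656 -0.3208] deg 125.2 mm 423.5
series [-0.212  -1.1752  0.7531] [-0.0001 -0.     -0.337 ] deg 121.3 mm 423.5
```

Call:
move_arm(series=[-0.2,-0.95,0.3,0,0,-0.33,-0.2,-0.95,0.3,0,0,-0.33,-0.2,-0.95,0.3,0,0,-0.33,-0.2,-0.95,0.3,0,0,-0.33,-0.2,-0.95,0.3,0,0,-0.33,-0.2,-0.95,0.3,0,0,-0.33,-0.2,-0.95,0.3,0,0,-0.33,-0.2,-0.95,0.3,0,0,-0.33,-0.2,-0.95,0.3,0,0,-0.33,-0.2,-0.95,0.3,0,0,-0.33,-0.2,-0.95,0.3,0,0,-0.33,-0.2,-0.95,0.3,0,0,-0.33])

```text
time_s: 3.08
tool_pos: [422.4, 311.2, 228.8]
tcp_rot: [-0.0, 0.726, 0.688, -0.0]
contact_force: [0.1, 0.0, -0.2]
opening: 0.997
```

```bash
cat > a.py <<'E'
from rel import *
c=np.array([472.6,291.5]); az=121.7; b=np.array([np.cos(np.radians(az)),np.sin(np.radians(az))])
R=tool(az,40); pk=np.r_[c+30*b,9]; pre=pk-R[:,2]*110
E
python3 - <<'E'
from a import *
print(cur()); rel(pre+[0,0,60],R)
s=cur()[2];open("states.txt","a").write(" ".join(map(str,list(s['q'])+list(s['tool_pos'])+list(s['tcp_rot'])))+"\n")
E
```

```text
(array([422.42599073, 311.19054667, 228.8087669 ]), array([[ 5.27659871e-02,  9.98606682e-01, -6.67692482e-04],
       [ 9.98606905e-01, -5.27659749e-02,  3.58770381e-05],
       [ 5.95605196e-07, -6.68655410e-04, -9.99999776e-01]]), {'time_s': 3.0833, 'q': array([ 1.00866758e+00,  9.12043685e-02, -2.69080485e-01, -6.24067428e-04,
       -1.21083705e+00,  2.08035448e+00]), 'joint_velocities': array([-5.81348599e-03, -3.28312080e-03, -6.71654819e-04,  3.78464234e-04,
       -2.20268785e-03,  1.48939032e+00]), 'joint_efforts': array([  0.20170902, -36.44673228,  29.18901801,   6.81097358,
         0.05155081,  -2.47853704]), 'tool_pos': array([422.42599073, 311.19054667, 228.8087669 ]), 'tcp_rot': array([-2.42767255e-04,  7.25522525e-01,  6.88198339e-01, -2.29867735e-04]), 'contact_force': array([ 0.088278  ,  0.02815915, -0.15630095]), 'torque': array([-0.07362789, -0.08684761,  0.03735217]), 'opening': 0.9971326072764118})
series [ 0.2192 -0.0206  0.2518] [-0.0338 -0.1077 -0.0924] deg 52.5 mm 100.3
```

Call:
move_arm(series=[0.22,-0.02,0.25,-0.0338,-0.1077,-0.0924,0.22,-0.02,0.25,-0.0338,-0.1077,-0.0924,0.22,-0.02,0.25,-0.0338,-0.1077,-0.0924,0.22,-0.02,0.25,-0.0338,-0.1077,-0.0924,0.22,-0.02,0.25,-0.0338,-0.1077,-0.0924,0.22,-0.02,0.25,-0.0338,-0.1077,-0.0924,0.22,-0.02,0.25,-0.0338,-0.1077,-0.0924,0.22,-0.02,0.25,-0.0338,-0.1077,-0.0924,0.22,-0.02,0.25,-0.0338,-0.1077,-0.0924])

```text
time_s: 3.83
tool_pos: [417.7, 378.6, 151.9]
tcp_rot: [0.301, 0.455, 0.821, -0.168]
contact_force: [0.1, -0.3, -0.7]
opening: 0.996
```

```bash
python3 look.py wrist w3; python3 - <<'E'
from a import *
rel(pre,R);rel(pk,R)
E
```

```text
3.8333 [ 1.3983  0.4488 -0.3668  0.4571 -1.3441  2.0613] [417.7006 378.6077 151.8796] [ 0.3006  0.455   0.8212 -0.1679] [ 0.082  -0.3061 -0.6968] 0.9959956124817881
[[  0.8478   0.2916   0.443  321.6558]
 [  0.5304  -0.4602  -0.712  531.4105]
 [ -0.0038   0.8386  -0.5448 243.8328]
 [  0.       0.       0.       1.    ]]
series [0.1228 0.002  0.1554] [0.0001 0.0002 0.0002] deg 0.1 mm 59.4
series [0.1232 0.0017 0.5221] [0.0001 0.0002 0.0002] deg 0.1 mm 160.9
```

View pics/w3.png

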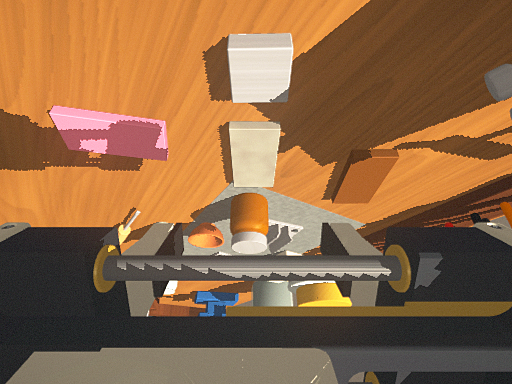

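The tile (255,155) is centred and square to the jaws, with the block (260,68) beneath the camera. Before gripping I'll fit the arm's geometry from the logged states, so I can check that the placing pose is within reach.

```bash
cat > fk.py <<'E'
from rel import *
from scipy.optimize import least_squares
def fk(q,k):
    h,a1,L2,a3,L3,d,dt=k
    rz=lambda a:Ro.from_rotvec([0,0,a]); ry=lambda a:Ro.from_rotvec([0,a,0]); rx=lambda a:Ro.from_rotvec([a,0,0])
    R=rz(q[0]); p=np.array([0,0,h])+R.apply([a1,0,0]); R=R*ry(q[1]); p=p+R.apply([0,0,L2])
    R=R*ry(-q[2]); p=p+R.apply([L3,0,a3]); R=R*rx(S4*q[3]); p=p+R.apply([0,d,0]); R=R*ry(-q[4]); p=p+R.apply([dt,0,0])
    # tool: z along R x
    z=R.apply([1,0,0]); R=R*rx(S6*q[5]); return p,R
S4,S6=-1,-1
D=np.loadtxt("states.txt")
k0=[200,0,600,0,550,-191,250]
def res(k): 
    return np.concatenate([fk(r[:6],k)[0]-r[6:9] for r in D])
if __name__=="__main__":
  for S4 in(1,-1):
    s=least_squares(res,k0); print(S4,s.x.round(1),np.abs(s.fun).max())
    for S6 in (1,-1):
      # constant tool rotation?
      M=[(fk(r[:6],s.x)[1].inv()*Ro.from_quat([r[10],r[11],r[12],r[9]])).as_matrix().round(3).tolist() for r in D]; print(S6,M[0],M[-1],M[1])
E
python3 fk.py
```

```text
1 [-102.   319.1  719.1 -579.7  261.7 -200.3 -294.5] 58.05903522722113
1 [[0.001, -0.0, 1.0], [-0.838, 0.545, 0.001], [-0.545, -0.838, 0.0]] [[0.439, -0.641, 0.63], [0.479, 0.76, 0.439], [-0.76, 0.109, 0.641]] [[-0.0, -0.002, 1.0], [0.945, -0.328, -0.0], [0.328, 0.945, 0.002]]
-1 [[0.001, -0.0, 1.0], [-1.0, 0.0, 0.001], [-0.0, -1.0, -0.0]] [[0.439, -0.641, 0.63], [-0.898, -0.332, 0.288], [0.024, -0.692, -0.721]] [[-0.0, -0.002, 1.0], [-1.0, -0.0, -0.0], [0.0, -1.0, -0.002]]
-1 [ 198.8    0.   601.6    0.   463.6 -191.8  405.5] 1.203228606527773e-06
1 [[-0.0, -0.0, 1.0], [-0.839, 0.545, 0.0], [-0.545, -0.839, -0.0]] [[0.0, 0.0, 1.0], [0.556, 0.831, -0.0], [-0.831, 0.556, -0.0]] [[0.0, 0.0, 1.0], [0.945, -0.328, -0.0], [0.328, 0.945, -0.0]]
-1 [[-0.0, -0.0, 1.0], [-1.0, -0.0, -0.0], [0.0, -1.0, -0.0]] [[0.0, 0.0, 1.0], [-1.0, 0.0, 0.0], [-0.0, -1.0, 0.0]] [[0.0, 0.0, 1.0], [-1.0, 0.0, 0.0], [-0.0, -1.0, 0.0]]
```

```bash
cat >> fk.py <<'E'
K=[198.8,0,601.6,0,463.6,-191.8,405.5]
C=Ro.from_matrix(np.array([[0,0,1],[-1,0,0],[0,-1,0.]]))
lo=np.array([-3.07,-1.43,-1.02,-3.03,-3.05,-3.03]); hi=np.array([3.07,2.12,1.25,1.67,0,3.03])
def ik(p,R,q0):
    f=lambda q:np.r_[(fk(q,K)[0]-p)/100,((fk(q,K)[1]*C).inv()*Ro.from_matrix(R)).as_rotvec()]
    s=least_squares(f,np.clip(q0,lo+.01,hi-.01),bounds=(lo,hi)); return s.x,np.abs(s.fun).max()
E
cat > chk.py <<'E'
from fk import *
from a import *
np.set_printoptions(precision=3,suppress=True)
q=cur()[2]['q']
def go(n,p,R):
    global q
    q,e=ik(p,R,q); print(n,np.round(p,0),q,"err",round(e,4))
go("pk",pk,R); go("lift",pk+[0,0,180],R)
def place(f,az,th,s,zc): # tcp for tile mid; 
    return None
def place_pose(foot,faz,R_pick,pk,c,half,dz=0,th=40):
    # tile mid at pick
    m=np.r_[c,half]; Rp=tool(faz,th-90); off=R_pick.T@(m-pk) ; 
    return np.r_[foot,66+dz]-Rp@off, Rp
P,Rp=place_pose((637.1,109.3),7.5,R,pk,c,7)
go("mid",[480,200,300],tool(60,-10)); go("above",P+[0,0,120],Rp); go("place",P,Rp)
c2=np.array([428.2,-279.9]); az2=47.1+180; b2=np.array([np.cos(np.radians(az2)),np.sin(np.radians(az2))]); R2=tool(az2,40); pk2=np.r_[c2+30*b2,10]
go("m",[500,-100,300],tool(-60,0));go("pre2",pk2-R2[:,2]*120,R2); go("pk2",pk2,R2); go("lift2",pk2+[0,0,180],R2)
P,Rp=place_pose((633.6,-109.5),-7.4,R2,pk2,c2,12)
go("above",P+[0,0,120],Rp); go("place",P,Rp)
E
python3 chk.py
```

```text
pk [457. 317.   9.] [ 1.291  0.573 -0.598  0.599 -1.004  1.92 ] err 0.0
lift [457. 317. 189.] [ 1.307  0.358 -0.428  0.503 -1.337  2.129] err 0.0
mid [480 200 300] [ 0.726 -0.046 -0.24  -0.059 -1.212  1.908] err 0.0
above [635. 109. 216.] [ 0.18  -0.05  -0.98   1.67  -0.062 -0.142] err 0.2233
place [635. 109.  96.] [ 0.206  0.146 -0.968  1.67  -0.103 -0.181] err 0.3991
m [ 500 -100  300] [ 0.188  0.031 -0.175  0.    -1.365  0.335] err 0.0
pre2 [ 355. -358.  102.] [-1.001  0.382 -0.158 -0.7   -1.311  0.537] err 0.0
pk2 [ 408. -302.   10.] [-0.884  0.476 -0.261 -0.794 -1.103  0.606] err 0.0
lift2 [ 408. -302.  190.] [-0.863  0.23  -0.139 -0.711 -1.361  0.326] err 0.0
above [ 636. -110.  216.] [ 0.011 -0.041 -0.596 -0.87  -0.017  2.357] err 0.1317
place [ 636. -110.   96.] [-0.126  0.154 -0.532 -1.42  -0.     2.989] err 0.0118
```

```bash
cat > chk2.py <<'E'
from fk import *
np.set_printoptions(precision=3,suppress=True)
rng=np.random.default_rng(0)
for foot,faz,half in [((637.1,109.3),7.5,7),((633.6,-109.5),-7.4,12)]:
  for th in (40,45,50,55):
    for dz in (0,110):
      Rp=tool(faz,th-90); off=np.array([-30,0,half-9]); # along b, n : mid - pk at pick
      d=Rp[:,0]*0
      r=np.array([np.cos(np.radians(faz)),np.sin(np.radians(faz)),0])
      mid=np.r_[foot,66+dz]; P=mid+np.array([0,0,30])-(-r)*(half-9)
      sols=[]
      for i in range(60):
        q,e=ik(P,Rp,lo+(hi-lo)*rng.random(6))
        if e<1e-3 and not any(np.abs(q-s).max()<.02 for s in sols): sols.append(q)
      for s in sols: print(foot[1],th,dz,s,"margin",np.minimum(s-lo,hi-s).min().round(2))
E
python3 chk2.py
```

```text
109.3 55 110 [ 0.351 -0.027 -0.952  1.225 -0.133  0.168] margin 0.07
-109.5 55 110 [ 0.062 -0.024 -0.921  0.992 -0.13   0.425] margin 0.1
```

```bash
cat > chk3.py <<'E'
from fk import *
np.set_printoptions(precision=3,suppress=True)
rng=np.random.default_rng(0)
for foot,faz0,half in [((637.1,109.3),7.5,7),((633.6,-109.5),-7.4,12)]:
  for flip in (0,180):
   for th in (20,30,40,50,60,70):
    for dz in (0,110):
      faz=faz0+flip
      Rp=tool(faz,th-90)
      r=np.array([np.cos(np.radians(faz)),np.sin(np.radians(faz)),0])
      P=np.r_[foot,66+dz]+np.array([0,0,30])+r*(half-9)
      sols=[];best=9
      for i in range(40):
        q,e=ik(P,Rp,lo+(hi-lo)*rng.random(6)); best=min(e,best)
        if e<1e-3 and not any(np.abs(q-s).max()<.02 for s in sols): sols.append(q)
      if not sols: print(foot[1],flip,th,dz,"none",best)
      for s in sols: print(foot[1],flip,th,dz,s,"margin",np.minimum(s-lo,hi-s).min().round(2))
E
time python3 chk3.py
```

```text
109.3 0 20 0 none 0.014444229747048993
109.3 0 20 110 [-0.347  0.1   -0.859 -2.415 -0.709 -1.989] margin 0.16
109.3 0 30 0 [-0.338  0.311 -0.882 -2.509 -0.723 -1.825] margin 0.14
109.3 0 30 110 none 0.007404045710896398
109.3 0 40 0 none 0.011755623430054915
109.3 0 40 110 none 0.1420515761429171
109.3 0 50 0 none 0.14662300747317034
109.3 0 50 110 none 0.07126337746260758
109.3 0 60 0 none 0.06687873863902721
109.3 0 60 110 [ 0.558  0.005 -0.756  0.585 -0.385  0.645] margin 0.26
109.3 0 70 0 [ 0.544  0.205 -0.664  0.358 -0.403  0.849] margin 0.36
109.3 0 70 110 [ 0.56   0.091 -0.469  0.222 -0.703  0.995] margin 0.55
109.3 180 20 0 [ 0.331  1.251  1.058 -0.35  -2.565 -1.937] margin 0.19
109.3 180 20 110 [ 0.322  1.164  1.152 -0.469 -2.734 -2.072] margin 0.1
109.3 180 30 0 [ 0.343  1.128  0.887 -0.259 -2.351 -1.862] margin 0.36
109.3 180 30 110 [ 0.34   1.055  0.996 -0.316 -2.526 -1.937] margin 0.25
109.3 180 40 0 [ 0.354  1.     0.715 -0.203 -2.137 -1.826] margin 0.53
109.3 180 40 110 [ 0.353  0.934  0.834 -0.232 -2.318 -1.874] margin 0.42
109.3 180 50 0 [ 0.368  0.871  0.542 -0.162 
[... 1272 characters left out ...]
3
-109.5 180 30 110 [ 0.033  1.036  0.922 -0.231 -2.485 -1.837] margin 0.33
-109.5 180 40 0 [ 0.043  0.984  0.661 -0.154 -2.108 -1.761] margin 0.59
-109.5 180 40 110 [ 0.043  0.916  0.774 -0.174 -2.287 -1.797] margin 0.48
-109.5 180 50 0 [ 0.054  0.857  0.496 -0.124 -1.897 -1.752] margin 0.75
-109.5 180 50 110 [ 0.054  0.791  0.619 -0.134 -2.084 -1.778] margin 0.63
-109.5 180 60 0 [ 0.067  0.731  0.328 -0.098 -1.682 -1.752] margin 0.92
-109.5 180 60 110 [ 0.067  0.665  0.457 -0.102 -1.876 -1.772] margin 0.79
-109.5 180 70 0 [ 0.084  0.609  0.156 -0.073 -1.46  -1.764] margin 1.09
-109.5 180 70 110 [ 0.084  0.539  0.29  -0.073 -1.663 -1.779] margin 0.96
real	1m7.415s
user	1m7.759s
sys	0m0.096s
```

```bash
python3 - <<'E'
from h import *
for t in("top0","scene0"):
    p,d,K,T=load(t);X=cloud(d,K,T).reshape(-1,3);X=X[d.ravel()>0]
    for x in range(700,1000,25):
        print(t,x,[int(max(0,np.percentile(q,97))) if len(q:=X[(X[:,0]>=x)&(X[:,0]<x+25)&(X[:,1]>=y)&(X[:,1]<y+40),2])>3 else -1 for y in range(-280,280,40)])
E
```

```text
top0 700 [4, 5, 4, 4, 6, 5, 5, 5, 4, 5, 6, 5, 6, 4]
top0 725 [4, 4, 7, 6, 6, 52, 53, 52, 5, 6, 5, 5, 5, 5]
top0 750 [4, 4, 5, 6, 5, 53, 55, 54, 4, 6, 5, 7, 6, 5]
top0 775 [3, 6, 3, 5, 4, 52, 60, 53, 5, 4, 5, 4, 4, 6]
top0 800 [131, 132, 64, 6, 4, 65, 104, 71, 41, 5, 6, 11, 13, 14]
top0 825 [176, 177, 137, 5, 63, 109, 110, 110, 65, 4, 24, 110, 105, 104]
top0 850 [179, 178, 175, 6, 100, 110, 110, 110, 107, 4, 138, 176, 178, 177]
top0 875 [178, 180, 176, 4, 108, 110, 112, 111, 109, 5, 135, 151, 132, 134]
top0 900 [178, 179, 174, 4, 107, 111, 111, 111, 106, 5, 21, -1, -1, -1]
top0 925 [177, 177, 129, 4, 64, 112, 112, 110, 63, 4, 5, 4, 3, 5]
top0 950 [-1, -1, 2, 4, 4, 104, 108, 111, 4, 5, 3, 4, 7, 4]
top0 975 [-1, -1, -1, -1, -1, -1, -1, -1, -1, -1, -1, -1, -1, -1]
scene0 700 [5, 5, 6, 6, 6, 5, 5, 5, 6, 5, 6, 6, 6, 5]
scene0 725 [5, 5, 6, 7, 5, 54, 54, 55, 6, 6, 6, 5, 5, 5]
scene0 750 [6, 6, 6, 6, 6, 54, 55, 55, 6, 6, 6, 6, 6, 5]
scene0 775 [0, 8, 4, 5, 5, 55, 61, 53, 5, 6, 5, 5, 5, 5]
scene0 800 [0, 122, 5, 5, 6, 67, 109, 66, 5, 5, 5, 4, 3, 3]
scene0 825 [178, 178, 132, 5, 65, 111, 111, 110, 65, 5, 24, 39, 56, 35]
scene0 850 [179, 179, 177, 4, 108, 111, 111, 111, 105, 4, 139, 180, 179, 181]
scene0 875 [179, 179, 176, 5, 109, 110, 111, 112, 109, 4, 136, 140, 139, 140]
scene0 900 [178, 178, 145, 4, 108, 111, 111, 111, 106, 5, 23, 24, 23, 23]
scene0 925 [174, 169, 120, 4, 65, 110, 111, 111, 63, 5, 5, 5, 5, 4]
scene0 950 [4, 4, 4, 4, 4, 102, 109, 96, 4, 4, 4, 4, 5, 4]
scene0 975 [-1, -1, -1, -1, -1, -1, -1, -1, -1, -1, -1, -1, -1, -1]
```

The fit reproduces all logged poses. Placing works only with the tool pointing back toward the robot, arm reaching over, tilted 40° below horizontal. Everything on the far side clears at that angle. Going in for tile A.

Call:
move_arm(series=[0.123,0.002,0.155,0,0,0,0.123,0.002,0.155,0,0,0,0.123,0.002,0.29,0,0,0,0.123,0.002,0.4,0,0,0,0.123,0.002,0.46,0,0,0,0.123,0.002,0.5,0,0,0,0.123,0.002,0.521,0,0,0,0.123,0.002,0.522,0,0,0,0.123,0.002,0.522,0,0,0], jaw=1)

```text
time_s: 4.63
tool_pos: [457.3, 317.7, 9.9]
tcp_rot: [0.299, 0.458, 0.821, -0.166]
contact_force: [0.1, 0.1, -0.5]
opening: 1.002
```

```bash
python3 look.py wrist w4; python3 - <<'E'
from a import *
rel(pk,R)
E
```

```text
4.6333 [ 1.2903  0.5713 -0.597   0.5998 -1.0044  1.9199] [457.3098 317.6776   9.8634] [ 0.2988  0.458   0.8207 -0.1658] [ 0.0954  0.1188 -0.5498] 1.0023341901427516
[[  0.8503   0.2891   0.4398 361.9603]
 [  0.5264  -0.4672  -0.7104 470.3103]
 [  0.0001   0.8356  -0.5494 102.8001]
 [  0.       0.       0.       1.    ]]
series [ 0.0001 -0.0033  0.0043] [ 0.0003 -0.0001 -0.0001] deg 0.1 mm 1.6
```

View pics/w4.png

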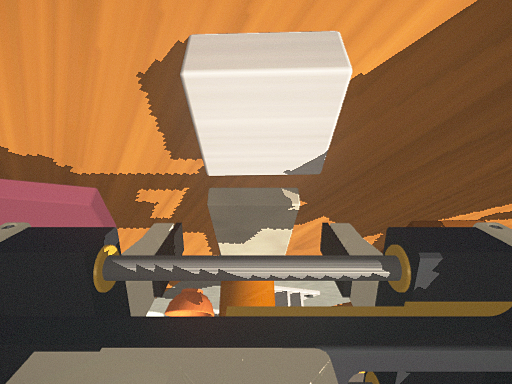

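The tile end (255,195) sits between the fingers and the block is untouched. Closing.

Call:
move_arm(series=[0,-0.003,0.006,0,0,0,0,-0.003,0.006,0,0,0,0,-0.003,0.006,0,0,0,0,-0.003,0.006,0,0,0,0,-0.003,0.006,0,0,0,0,-0.003,0.006,0,0,0,0,-0.003,0.006,0,0,0,0,-0.003,0.006,0,0,0], jaw=0, force=60)

```text
time_s: 5.35
tool_pos: [457.1, 316.7, 8.6]
tcp_rot: [0.299, 0.458, 0.821, -0.166]
contact_force: [-0.5, -0.1, -0.2]
opening: 0.453
```

```bash
python3 - <<'E'
from a import *
p,Rr,s=cur(); print(p,s['opening'],s['contact_force'],s['time_s'])
np.save("grabA.npy",np.c_[Rr,p])
rel(p+[0,0,200],tool(122,0)); print(Rr.T@[0,0,1])
E
```

```text
[457.0566665  316.72499027   8.55788418] 0.4529331000362444 [-0.48520841 -0.10904036 -0.16884133] 5.35
series [-0.4281  0.0011 -0.511 ] [ 0.      0.111  -0.0008] deg 40.0 mm 200.0
[-0.6422  0.0017 -0.7666]
```

```bash
python3 look.py wrist w5; python3 -c "
from plant import manip;print(manip.state()['opening'])"
```

```text
5.35 [ 1.2901  0.5718 -0.6011  0.6023 -1.0003  1.9171] [457.0567 316.725    8.5579] [ 0.2988  0.4577  0.8209 -0.1656] [-0.4852 -0.109  -0.1688] 0.4529331000362444
[[  0.8498   0.2894   0.4405 361.5678]
 [  0.5271  -0.4671  -0.7099 469.2965]
 [  0.0003   0.8355  -0.5495 101.5312]
 [  0.       0.       0.       1.    ]]
0.4106788741902919
```

View pics/w5.png

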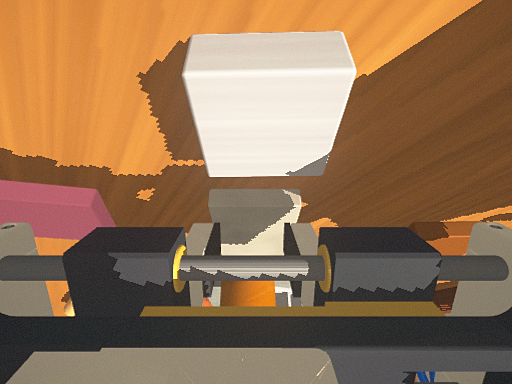

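```bash
python3 - <<'E'
from a import *
p,d,K,T=load("w5")
def pr(P):
    q=np.linalg.inv(T)@np.r_[P,1]; return (K@q[:3]/q[2])[:2].round(0),q[2].round(0)
n=np.array([b[1],-b[0]])
for s in(60,30,-60):
  for w in(-30,30):
    for z in (0,14): print(s,w,z,pr(np.r_[c+s*b+w*n,z]))
print("tcp",pr([457.06,316.7,8.6]))
X=cloud(d,K,T)
for v in range(150,300,12):
  print(v,[tuple(X[v,u].round(0).astype(int)) for u in (205,215,230,255,280,295,305)])
E
```

```text
60 -30 0 (array([207., 186.]), np.float64(181.0))
60 -30 14 (array([205., 205.]), np.float64(173.0))
60 30 0 (array([298., 186.]), np.float64(181.0))
60 30 14 (array([300., 205.]), np.float64(173.0))
30 -30 0 (array([213., 209.]), np.float64(206.0))
30 -30 14 (array([211., 226.]), np.float64(198.0))
30 30 0 (array([292., 209.]), np.float64(206.0))
30 30 14 (array([294., 226.]), np.float64(198.0))
-60 -30 0 (array([223., 252.]), np.float64(281.0))
-60 -30 14 (array([222., 265.]), np.float64(273.0))
-60 30 0 (array([281., 252.]), np.float64(281.0))
-60 30 14 (array([282., 265.]), np.float64(273.0))
tcp (array([253., 219.]), np.float64(201.0))
150 [(np.int64(390), np.int64(387), np.int64(25)), (np.int64(393), np.int64(389), np.int64(26)), (np.int64(399), np.int64(393), np.int64(26)), (np.int64(407), np.int64(398), np.int64(26)), (np.int64(416), np.int64(404), np.int64(26)), (np.int64(421), np.int64(407), np.int64(26)), (np.int64(424), np.int64(409), np.int64(26))]
162 [(np.int64(393), np.int64(380), np.int64(26)), (np.int64(397), np.int64(382), np.int64(26)), (np.int64(403), np.int64(38
[... 3076 characters left out ...]
75)), (np.int64(422), np.int64(404), np.int64(75))]
282 [(np.int64(413), np.int64(345), np.int64(66)), (np.int64(518), np.int64(124), np.int64(2)), (np.int64(504), np.int64(193), np.int64(20)), (np.int64(525), np.int64(212), np.int64(21)), (np.int64(594), np.int64(168), np.int64(2)), (np.int64(449), np.int64(368), np.int64(67)), (np.int64(446), np.int64(377), np.int64(69))]
294 [(np.int64(415), np.int64(341), np.int64(71)), (np.int64(548), np.int64(59), np.int64(2)), (np.int64(504), np.int64(195), np.int64(33)), (np.int64(524), np.int64(214), np.int64(34)), (np.int64(622), np.int64(130), np.int64(7)), (np.int64(452), np.int64(363), np.int64(71)), (np.int64(448), np.int64(374), np.int64(73))]
```

```bash
python3 - <<'E'
from h import *
for t in("w5","w4"):
    p,d,K,T=load(t)
    cv2.imwrite(f"pics/{t}z.png",cv2.resize(cv2.cvtColor(p[175:320,150:360],cv2.COLOR_RGB2BGR),None,fx=3.7,fy=3.7,interpolation=cv2.INTER_CUBIC))
E
python3 look.py scene s5;python3 - <<'E'
from h import *
p,d,K,T=load("s5")
cv2.imwrite("pics/s5z.png",cv2.resize(cv2.cvtColor(p[90:230,270:440],cv2.COLOR_RGB2BGR),None,fx=4.5,fy=4.2,interpolation=cv2.INTER_CUBIC))
E
```

```text
5.4 [ 1.2901  0.5718 -0.601   0.6023 -1.0003  1.9171] [457.0777 316.7537   8.5647] [ 0.2988  0.4577  0.8209 -0.1656] [ 0.1395 -0.6193  0.9164] 0.4106788741902919
[[   0.0941    0.827    -0.5543 1272.2042]
 [   0.9955   -0.0753    0.0567  -73.7467]
 [   0.0052   -0.5572   -0.8304 1172.421 ]
 [   0.        0.        0.        1.    ]]
```

View pics/w5z.png

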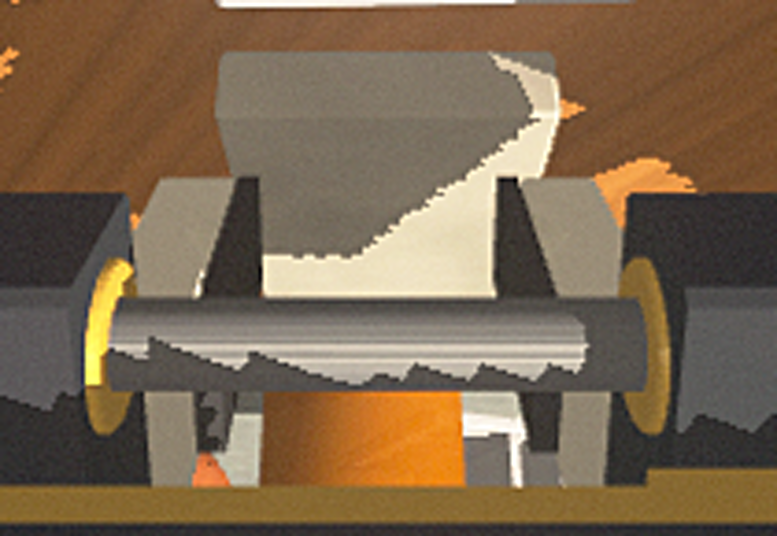

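View pics/s5z.png

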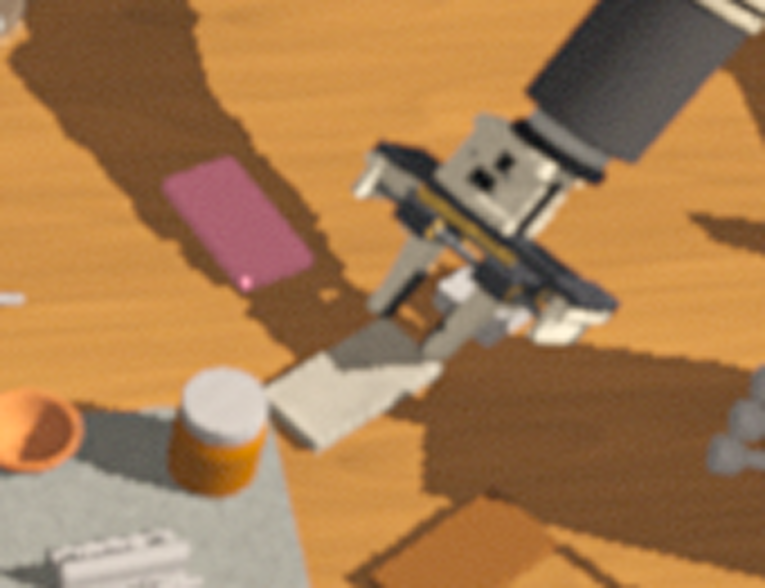

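```bash
python3 - <<'E'
from rel import *
for t,st in(("w5",([457.0567,316.725,8.5579],[.2988,.4577,.8209,-.1656])),("w4",([457.3098,317.6776,9.8634],[.2988,.458,.8207,-.1658])),("w2",([485.8368,24.0261,319.0189],[0,1,.0024,-.0003]))):
    p,d,K,T=load(t);X=cloud(d,K,T); w,x,y,z=st[1]; R=Ro.from_quat([x,y,z,w]).as_matrix()
    Q=(X-np.array(st[0]))@R
    print(t)
    for v in (218,222,224,226,228,232,238,245):
        print(v,[tuple(int(i) for i in Q[v,u].round(0)) for u in ((140,150,160,170,176,180,325,335,345) if t!="w5" else (190,196,200,205,211,215,290,295,300,305,310))])
E
```

```text
w5
218 [(-5, -49, 14), (-5, -45, 15), (-5, -42, 15), (-5, -38, 14), (6, -29, -13), (7, -26, -14), (7, 25, -14), (7, 29, -14), (-4, 37, 13), (-5, 42, 15), (-5, 46, 15)]
222 [(-10, -51, 19), (-10, -46, 18), (-10, -43, 18), (-10, -39, 19), (-11, -34, 19), (2, -26, -10), (2, 26, -9), (2, 30, -9), (-10, 39, 18), (-11, 43, 19), (-10, 47, 18)]
224 [(-13, -51, 21), (11, -35, -33), (12, -32, -36), (11, -29, -35), (11, -25, -35), (10, -23, -32), (0, 26, -9), (12, 25, -35), (12, 28, -35), (11, 32, -34), (11, 35, -34)]
226 [(-16, -52, 24), (11, -34, -38), (11, -32, -37), (11, -29, -37), (11, -25, -37), (10, -23, -34), (10, 23, -34), (11, 25, -37), (12, 28, -39), (11, 31, -38), (12, 34, -38)]
228 [(-19, -53, 25), (11, -33, -41), (11, -31, -41), (11, -28, -40), (11, -25, -39), (10, -23, -37), (10, 22, -37), (11, 25, -40), (11, 27, -41), (11, 30, -40), (11, 33, -41)]
232 [(12, -35, -46), (11, -32, -45), (12, -30, -47), (11, -27, -45), (10, -24, -42), (10, -22, -42), (10, 21, -43), (11, 24, -46), (11, 27, -46), (11, 29, -46), (11, 32, -45)]
238 [(11, -34, -53), (10, -31, -52), (11, -29, -53), (10, -
[... 1957 characters left out ...]
4), (-145, -199, 305), (10, -55, -37), (10, -49, -37), (8, -46, -34), (7, -44, -32), (8, 44, -34), (10, 49, -37), (10, 55, -37)]
228 [(-149, -219, 305), (10, -60, -40), (10, -54, -40), (10, -48, -40), (8, -46, -36), (6, -44, -33), (8, 44, -36), (10, 48, -40), (10, 54, -41)]
232 [(-157, -219, 303), (10, -58, -46), (10, -52, -46), (8, -48, -42), (8, -44, -43), (3, -44, -33), (6, 44, -37), (9, 47, -45), (10, 52, -46)]
238 [(-170, -221, 304), (9, -55, -52), (8, -51, -50), (8, -45, -51), (4, -44, -42), (0, -44, -34), (2, 44, -38), (8, 46, -50), (9, 51, -52)]
245 [(10, -57, -61), (10, -52, -61), (4, -51, -51), (5, -45, -53), (1, -44, -44), (-4, -44, -36), (-1, 43, -40), (8, 43, -57), (9, 48, -60)]
```

The fingers passed above the tile. Wrist depth puts the real finger tips about 30 mm behind the reported TCP, and the scene view agrees. I'll open and go 30 mm deeper, using the tip position I measured.

Call:
move_arm(series=[0,0,0,0,0,0,0,0,0,0,0,0,0,0,0,0,0,0,0,0,0,0,0,0,0,0,0,0,0,0,0,0,0,0,0,0,0,0,0,0,0,0,0,0,0,0,0,0,0,0,0.03,0,0,0,0,0,0.06,0,0,0,0,0,0.08,0,0,0], jaw=1)

```text
time_s: 6.37
tool_pos: [465.2, 302.3, -10.9]
tcp_rot: [0.299, 0.458, 0.821, -0.166]
contact_force: [-0.3, 0.6, 0.5]
opening: 0.997
```

```bash
python3 - <<'E'
from a import *
rel(pk+30*R[:,2],R);print(cur()[0],cur()[2]['opening'])
E
sed -i 's/^K=\[198.*/K=[198.8,0,601.6,0,463.6,-191.8,375.5]/' fk.py; sed -i 's/(20,30,40,50,60,70)/(35,40,45)/' chk3.py; python3 chk3.py | grep " 180 "
```

```text
series [0.0007 0.002  0.013 ] [ 0.0001 -0.     -0.    ] deg 0.0 mm 3.9
[465.2351 302.3058 -10.8647] 0.9966390677756822
109.3 180 35 0 [ 0.354  1.03   0.682 -0.22  -2.16  -1.824] margin 0.57
109.3 180 35 110 [ 0.353  0.95   0.775 -0.251 -2.329 -1.874] margin 0.47
109.3 180 40 0 [ 0.36   0.972  0.608 -0.198 -2.058 -1.813] margin 0.64
109.3 180 40 110 [ 0.359  0.895  0.708 -0.221 -2.231 -1.856] margin 0.54
109.3 180 45 0 [ 0.367  0.914  0.533 -0.179 -1.955 -1.807] margin 0.72
109.3 180 45 110 [ 0.366  0.839  0.637 -0.196 -2.132 -1.844] margin 0.61
-109.5 180 35 0 [ 0.043  1.015  0.628 -0.167 -2.13  -1.759] margin 0.62
-109.5 180 35 110 [ 0.043  0.934  0.716 -0.188 -2.297 -1.796] margin 0.53
-109.5 180 40 0 [ 0.048  0.958  0.558 -0.151 -2.031 -1.753] margin 0.69
-109.5 180 40 110 [ 0.047  0.879  0.653 -0.167 -2.203 -1.784] margin 0.6
-109.5 180 45 0 [ 0.052  0.901  0.486 -0.137 -1.93  -1.748] margin 0.76
-109.5 180 45 110 [ 0.052  0.823  0.587 -0.149 -2.107 -1.776] margin 0.66
```

Call:
move_arm(series=[0,0.002,0.008,0,0,0,0,0.002,0.013,0,0,0,0,0.002,0.013,0,0,0])

```text
time_s: 6.62
tool_pos: [467.2, 299.7, -14.2]
tcp_rot: [0.299, 0.458, 0.821, -0.167]
contact_force: [0.1, 0.8, 0.4]
opening: 1.003
```

```bash
python3 look.py wrist w6; python3 - <<'E'
from h import *
p,d,K,T=load("w6")
cv2.imwrite("pics/w6z.png",cv2.resize(cv2.cvtColor(p[150:320,130:380],cv2.COLOR_RGB2BGR),None,fx=3.2,fy=3.2,interpolation=cv2.INTER_CUBIC))
E
```

```text
6.6167 [ 1.2558  0.5955 -0.6441  0.6524 -0.941   1.8829] [467.2026 299.7302 -14.2378] [ 0.2988  0.4578  0.8205 -0.1668] [0.1374 0.848  0.4039] 1.0030535816276427
[[  0.8505   0.2896   0.4392 371.9701]
 [  0.5261  -0.4657  -0.7116 452.5624]
 [ -0.0016   0.8362  -0.5484  78.5035]
 [  0.       0.       0.       1.    ]]
```

View pics/w6z.png

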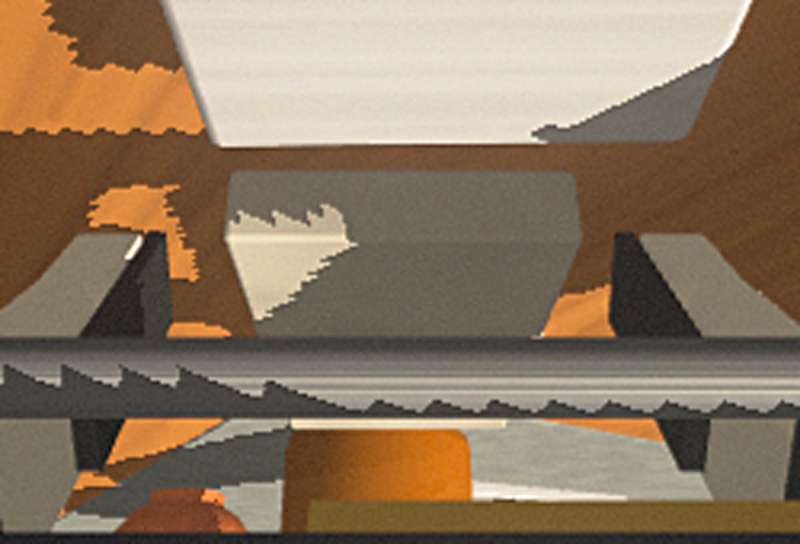

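The fingers now straddle the tile, tips low beside it at about (180,225) and (330,225). Closing.

Call:
move_arm(series=[0,0,0.002,0,0,0,0,0,0.002,0,0,0,0,0,0.002,0,0,0,0,0,0.002,0,0,0,0,0,0.002,0,0,0,0,0,0.002,0,0,0,0,0,0.002,0,0,0,0,0,0.002,0,0,0], jaw=0, force=60)

```text
time_s: 7.33
tool_pos: [467.5, 300.3, -14.3]
tcp_rot: [0.299, 0.458, 0.821, -0.166]
contact_force: [-0.6, 1.4, 1.1]
opening: 0.678
```

```bash
python3 look.py wrist w7; python3 - <<'E'
from a import *
p,Rr,s=cur(); np.save("grabA.npy",np.c_[Rr,p]); print(s['opening'])
rel(p+[0,0,170],tool(121.7,40)); 
E
```

```text
7.3333 [ 1.2557  0.5954 -0.6442  0.6535 -0.94    1.8823] [467.4532 300.2784 -14.3332] [ 0.2988  0.4577  0.8207 -0.1661] [-0.5703  1.3822  1.1461] 0.6777294620314038
[[  0.8501   0.2896   0.4398 372.0982]
 [  0.5266  -0.4664  -0.7107 452.9494]
 [ -0.0007   0.8358  -0.549   78.53  ]
 [  0.       0.       0.       1.    ]]
0.6738069757341445
series [-0.3641  0.0005 -0.4342] [ 0.0001 -0.     -0.    ] deg 0.1 mm 170.0
```

View pics/w7.png

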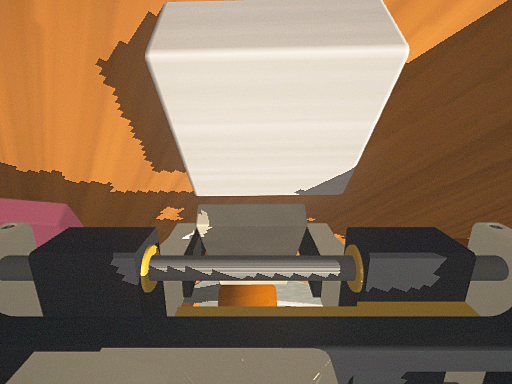

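Gripped: opening 0.674 ≈ 60 mm. Lifting straight up.

Call:
move_arm(series=[-0.02,0,-0.025,0,0,0,-0.05,0,-0.06,0,0,0,-0.1,0,-0.12,0,0,0,-0.16,0,-0.19,0,0,0,-0.22,0,-0.26,0,0,0,-0.28,0,-0.335,0,0,0,-0.34,0,-0.405,0,0,0,-0.4,0,-0.475,0,0,0,-0.4,0,-0.475,0,0,0])

```text
time_s: 8.13
tool_pos: [468.3, 301.8, 177.8]
tcp_rot: [0.298, 0.459, 0.821, -0.162]
contact_force: [0.5, 1.5, -1.5]
opening: 0.675
```

```bash
python3 look.py wrist w8; python3 - <<'E'
from fk import *
np.set_printoptions(precision=3,suppress=True)
q=cur()[2]['q']; K[6]=405.5
# candidate waypoints (reported TCP frame)
for n,p,az,th in [("lift0",[440,310,230],100,10),("m1",[440,250,250],45,0),("m2",[470,180,270],-15,0),("m3",[520,140,280],-75,0),("m4",[580,110,290],-130,-20)]:
    q,e=ik(np.array(p,float),tool(az,th),q); print(n,q,e)
E
```

```text
8.1333 [ 1.2785  0.3521 -0.4689  0.5258 -1.2896  2.1244] [468.2612 301.801  177.7792] [ 0.2983  0.4588  0.8211 -0.1623] [ 0.5182  1.5164 -1.4998] 0.6748113277277396
[[  0.8497   0.2875   0.4419 372.5239]
 [  0.5272  -0.4726  -0.7062 453.7147]
 [  0.0058   0.8331  -0.5531 271.5329]
 [  0.       0.       0.       1.    ]]
lift0 [ 1.065  0.174 -0.229  0.113 -1.305  2.214] 3.5583980206865816e-13
m1 [ 0.905  0.046 -0.27  -0.    -1.254  1.451] 2.053032820799093e-12
m2 [ 0.757  0.031 -0.241 -0.    -1.299  0.552] 4.547473508864641e-15
m3 [ 0.627  0.089 -0.156 -0.    -1.326 -0.365] 9.00968188943807e-14
m4 [ 0.587  0.376  0.147  0.097 -1.677 -1.292] 3.4106051316484808e-15
```

View pics/w8.png

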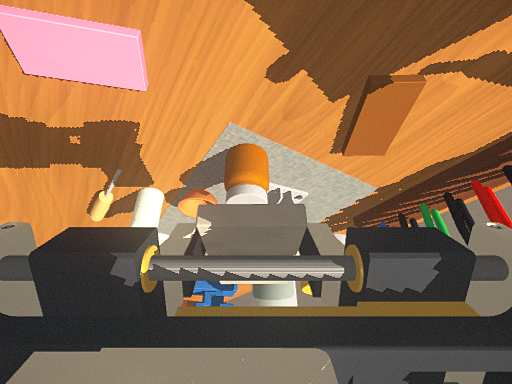

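```bash
cat > hand.py <<'E'
from rel import *
def hand(tag,p,q,ut,vt,ue,ve):
    img,d,K,T=load(tag);X=cloud(d,K,T); R=Ro.from_quat([q[1],q[2],q[3],q[0]]).as_matrix(); Q=(X-np.array(p))@R
    for n,(u0,u1),(v0,v1) in(("top",ut,vt),("end",ue,ve)):
        P=Q[v0:v1,u0:u1].reshape(-1,3); m=np.median(P,0); P=P[np.abs(P-m).max(1)<60]; c=P.mean(0)
        N=np.linalg.svd(P-c,full_matrices=False)[2][2]; 
        r=np.abs((P-c)@N); P=P[r<2.5]; c=P.mean(0); N=np.linalg.svd(P-c,full_matrices=False)[2][2]; N*=-np.sign(N[2])
        print(n,len(P),"c",c.round(1),"N",N.round(3),"angle xz",np.degrees(np.arctan2(N[0],-N[2])).round(1),"std",((P-c)@N).std().round(2))
E
python3 - <<'E'
from hand import *
hand("w8",[468.2612,301.801,177.7792],[.2983,.4588,.8211,-.1623],(215,292),(226,253),(212,292),(207,219))
hand("w7",[467.4532,300.2784,-14.3332],[.2988,.4577,.8207,-.1661],(215,292),(232,253),(212,292),(210,224))
E
```

```text
top 2072 c [  4.7   0.1 -41.9] N [-0.646  0.002 -0.763] angle xz -40.3 std 0.26
end 957 c [ 24.   -0.8 -48.1] N [ 0.782 -0.012 -0.623] angle xz 51.5 std 0.54
top 1614 c [  1.4   0.1 -39.2] N [-0.645  0.002 -0.764] angle xz -40.1 std 0.24
end 1119 c [ 22.4  -0.8 -49.9] N [ 0.785 -0.012 -0.619] angle xz 51.7 std 0.56
```

Held without slip: tile at 40.2° to the tool, and depth and grasp geometry agree on the tile centre in the tool frame. Now I'll turn the long way round at height, because of joint 6's range.

```bash
python3 - <<'E'
from rel import *
rel([430,240,260],tool(48,0))
E
```

```text
series [-0.2636 -0.2125 -0.1498] [0.0715 0.0939 0.1958] deg 82.3 mm 111.1
```

Call:
move_arm(series=[-0.26,-0.21,-0.15,0.072,0.094,0.196,-0.26,-0.21,-0.15,0.072,0.094,0.196,-0.26,-0.21,-0.15,0.072,0.094,0.196,-0.26,-0.21,-0.15,0.072,0.094,0.196,-0.26,-0.21,-0.15,0.072,0.094,0.196,-0.26,-0.21,-0.15,0.072,0.094,0.196,-0.26,-0.21,-0.15,0.072,0.094,0.196,-0.26,-0.21,-0.15,0.072,0.094,0.196,-0.26,-0.21,-0.15,0.072,0.094,0.196,-0.26,-0.21,-0.15,0.072,0.094,0.196,-0.26,-0.21,-0.15,0.072,0.094,0.196,-0.26,-0.21,-0.15,0.072,0.094,0.196])

```text
time_s: 9.18
tool_pos: [429.4, 240.2, 259.3]
tcp_rot: [-0.003, 0.915, 0.403, -0.001]
contact_force: [0.1, 0.5, -2.3]
opening: 0.678
```

```bash
python3 - <<'E'
from rel import *
print(cur()[2]['q'],cur()[2]['opening'])
rel([470,180,280],tool(-35,0))
E
```

```text
[ 0.90556463  0.01650451 -0.27767213 -0.00573991 -1.27493121  1.49541488] 0.6778893513345312
series [-0.0562  0.235  -0.0704] [-0.0009  0.0005  0.2291] deg 82.5 mm 75.5
```

Call:
move_arm(series=[-0.056,0.235,-0.07,0,0,0.229,-0.056,0.235,-0.07,0,0,0.229,-0.056,0.235,-0.07,0,0,0.229,-0.056,0.235,-0.07,0,0,0.229,-0.056,0.235,-0.07,0,0,0.229,-0.056,0.235,-0.07,0,0,0.229,-0.056,0.235,-0.07,0,0,0.229,-0.056,0.235,-0.07,0,0,0.229,-0.056,0.235,-0.07,0,0,0.229,-0.056,0.235,-0.07,0,0,0.229,-0.056,0.235,-0.07,0,0,0.229,-0.056,0.235,-0.07,0,0,0.229])

```text
time_s: 10.18
tool_pos: [468.8, 179.6, 279.1]
tcp_rot: [-0.001, 0.953, -0.304, -0.003]
contact_force: [-0.5, 0.3, -1.2]
opening: 0.675
```

```bash
python3 - <<'E'
from rel import *
print(cur()[2]['q'],cur()[2]['opening'])
rel([540,140,300],tool(-117,0))
E
```

```text
[ 0.75180293  0.02766463 -0.22134414 -0.00701135 -1.32305719  0.20366732] 0.6751570159690223
series [ 0.2693 -0.0297 -0.0716] [0.0008 0.0009 0.2268] deg 81.6 mm 84.1
```

Call:
move_arm(series=[0.27,-0.03,-0.07,0,0,0.227,0.27,-0.03,-0.07,0,0,0.227,0.27,-0.03,-0.07,0,0,0.227,0.27,-0.03,-0.07,0,0,0.227,0.27,-0.03,-0.07,0,0,0.227,0.27,-0.03,-0.07,0,0,0.227,0.27,-0.03,-0.07,0,0,0.227,0.27,-0.03,-0.07,0,0,0.227,0.27,-0.03,-0.07,0,0,0.227,0.27,-0.03,-0.07,0,0,0.227,0.27,-0.03,-0.07,0,0,0.227,0.27,-0.03,-0.07,0,0,0.227])

```text
time_s: 11.18
tool_pos: [539.0, 139.6, 298.6]
tcp_rot: [-0.003, -0.519, 0.855, 0.004]
contact_force: [-0.5, -0.0, -1.2]
opening: 0.674
```

```bash
cat > place.py <<'E'
from rel import *
def place(foot,faz,mid_tool,tilt,dz,off=(0,0)):
    Rp=tool(faz+180,tilt-90); a=np.radians(faz); f=np.array([np.cos(a),np.sin(a)]); g=np.array([-f[1],f[0]])
    xy=np.array(foot)+off[0]*f+off[1]*g
    return np.r_[xy,66+dz]-Rp@np.array(mid_tool), Rp
A=dict(foot=(637.1,109.3),faz=7.5,mid_tool=(-21.8,0,-9.85),tilt=40.2)
E
python3 - <<'E'
from place import *
print(cur()[2]['q'],cur()[2]['opening'])
P,Rp=place(**A,dz=110); print(P,Rp.round(3)); rel(P,Rp)
E
```

```text
[ 0.59920265  0.11886981 -0.07770184 -0.0078338  -1.37894918 -1.07713821] 0.6737877234645191
[615.69037434 106.48136931 186.2929952 ] [[-0.64  -0.131 -0.757]
 [-0.084  0.991 -0.1  ]
 [ 0.764  0.    -0.645]]
series [-0.0202 -0.2812  0.3719] [-0.0651  0.1265  0.1433] deg 72.7 mm 140.0
```

Call:
move_arm(series=[-0.02,-0.281,0.2,-0.065,0.1265,0.1433,-0.02,-0.281,0.2,-0.065,0.1265,0.1433,-0.02,-0.281,0.25,-0.065,0.1265,0.1433,-0.02,-0.281,0.25,-0.065,0.1265,0.1433,-0.02,-0.281,0.3,-0.065,0.1265,0.1433,-0.02,-0.281,0.3,-0.065,0.1265,0.1433,-0.02,-0.281,0.34,-0.065,0.1265,0.1433,-0.02,-0.281,0.372,-0.065,0.1265,0.1433,-0.02,-0.281,0.372,-0.065,0.1265,0.1433,-0.02,-0.281,0.372,-0.065,0.1265,0.1433,-0.02,-0.281,0.372,-0.065,0.1265,0.1433,-0.02,-0.281,0.372,-0.065,0.1265,0.1433])

```text
time_s: 12.18
tool_pos: [615.3, 105.5, 182.3]
tcp_rot: [-0.423, -0.058, 0.904, -0.027]
contact_force: [-0.4, 0.3, -2.3]
opening: 0.676
```

```bash
python3 look.py wrist w9;python3 look.py top t9; python3 look.py scene s9; python3 - <<'E'
from place import *
p,d,K,T=load("t9");cv2.imwrite("pics/t9z.png",cv2.resize(cv2.cvtColor(p[90:240,160:360],cv2.COLOR_RGB2BGR),None,fx=3.8,fy=3.8,interpolation=cv2.INTER_CUBIC))
p,d,K,T=load("s9");cv2.imwrite("pics/s9z.png",cv2.resize(cv2.cvtColor(p[130:300,160:370],cv2.COLOR_RGB2BGR),None,fx=3.5,fy=3.5,interpolation=cv2.INTER_CUBIC))
P,Rp=place(**A,dz=110); rel(P,Rp);P,Rp=place(**A,dz=20); rel(P,Rp)
E
```

```text
12.1833 [ 0.3576  0.8974  0.7004 -0.2211 -2.2245 -1.8547] [615.3174 105.5265 182.2598] [-0.4231 -0.0583  0.9038 -0.0274] [-0.4204  0.2893 -2.2752] 0.6758262041341317
[[ -0.1295   0.8267  -0.5475 705.9992]
 [  0.9916   0.1078  -0.0718 117.855 ]
 [ -0.0003  -0.5522  -0.8337 361.8089]
 [  0.       0.       0.       1.    ]]
12.2333 [ 0.359   0.8937  0.6998 -0.2194 -2.223  -1.8529] [615.6132 105.9783 184.1691] [-0.4209 -0.0597  0.9047 -0.0274] [-0.2738  0.7928 -2.0501] 0.6743059625961781
[[  -0.0241   -0.9962    0.0838  424.083 ]
 [  -0.9997    0.0246    0.0052   -3.6047]
 [  -0.0072   -0.0837   -0.9965 1426.6143]
 [   0.        0.        0.        1.    ]]
12.2833 [ 0.36    0.8909  0.6998 -0.2187 -2.2228 -1.8526] [615.704  106.4121 185.9132] [-0.4195 -0.0604  0.9053 -0.0275] [ 0.404   1.1426 -0.4767] 0.675861215053545
[[   0.0941    0.827    -0.5543 1272.2042]
 [   0.9955   -0.0753    0.0567  -73.7467]
 [   0.0052   -0.5572   -0.8304 1172.421 ]
 [   0.        0.        0.        1.    ]]
series [-0.0021 -0.0009  0.0019] [-0.0002  0.0005  0.0003] deg 0.2 mm 0.9
series [-0.2306 -0.0012  0.1963] [-0.0002  0.0005  0.0003] deg 0.2 mm 90.9
```

View pics/w9.png

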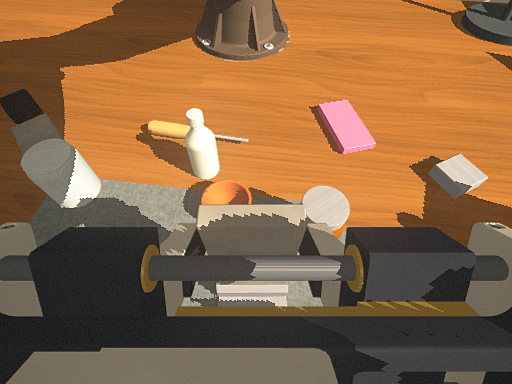

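View pics/s9z.png

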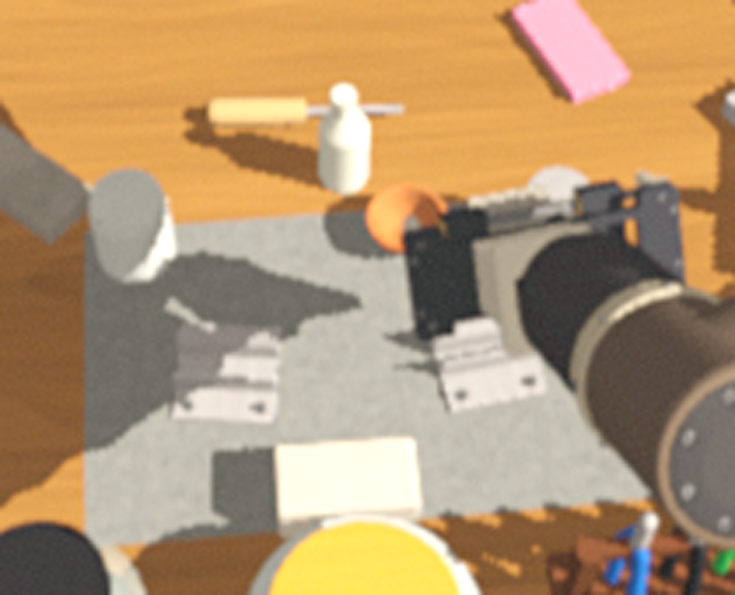

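View pics/t9z.png

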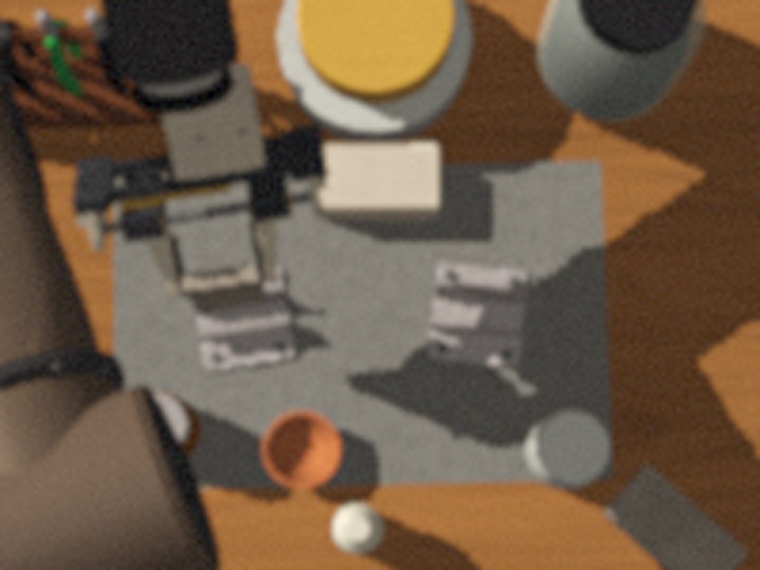

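```bash
python3 - <<'E'
from hand import *
hand("w9",[615.3174,105.5265,182.2598],[-.4231,-.0583,.9038,-.0274],(215,292),(226,253),(212,292),(212,222))
p,d,K,T=load("t9"); X=cloud(d,K,T)
m=(X[...,2]>225)&(X[...,2]<245)&(X[...,0]>600)&(X[...,0]<670)&(X[...,1]>60)&(X[...,1]<160)
print(m.sum(),X[m].mean(0)); P=X[m]; r=cv2.minAreaRect(P[:,:2].astype(np.float32)); print(r)
E
```

```text
top 2076 c [  5.9   1.2 -40.5] N [-0.644  0.002 -0.765] angle xz -40.1 std 0.26
end 797 c [ 23.5   0.3 -48.1] N [ 0.805 -0.011 -0.593] angle xz 53.6 std 0.54
182 [646.79964306 113.89075714 232.65078822]
((648.5603637695312, 112.87136840820312), (41.763057708740234, 93.72833251953125), 0.746162474155426)
```

Call:
move_arm(series=[-0.04,0,0.035,0,0.0005,0,-0.09,0,0.075,0,0.0005,0,-0.14,0,0.12,0,0.0005,0,-0.18,0,0.153,0,0.0005,0,-0.187,0,0.16,0,0.0005,0,-0.187,-0.001,0.16,0,0.0005,0,-0.187,-0.001,0.16,0,0.0005,0,-0.187,-0.001,0.16,0,0.0005,0])

```text
time_s: 13.0
tool_pos: [616.1, 106.6, 115.0]
tcp_rot: [-0.419, -0.061, 0.906, -0.028]
contact_force: [-0.2, 0.1, -1.4]
opening: 0.677
```

```bash
python3 look.py wrist w10;python3 look.py top t10; python3 - <<'E'
from hand import *
from place import *
p0,Rr,s=cur();q=s['tcp_rot']
hand("w10",p0,q,(215,292),(226,253),(212,292),(207,219))
p,d,K,T=load("w10"); X=cloud(d,K,T)
m=(X[...,2]>33)&(X[...,2]<42)&(X[...,0]>610)&(X[...,0]<680)&(X[...,1]>40)&(X[...,1]<170)
print(m.sum(),X[m].mean(0),np.percentile(X[m],[5,50,95],axis=0).round(1))
cv2.imwrite("pics/w10z.png",cv2.resize(cv2.cvtColor(p[190:325,150:360],cv2.COLOR_RGB2BGR),None,fx=3.7,fy=3.7,interpolation=cv2.INTER_CUBIC))
p,d,K,T=load("t10");cv2.imwrite("pics/t10z.png",cv2.resize(cv2.cvtColor(p[130:210,180:280],cv2.COLOR_RGB2BGR),None,fx=7,fy=7,interpolation=cv2.INTER_CUBIC))
for dz in (36,2):
  P,Rp=place(**A,dz=dz); rel(P,Rp)
E
```

```text
13.0 [ 0.3612  0.9374  0.6294 -0.2019 -2.107  -1.8229] [616.1461 106.63   115.0248] [-0.4188 -0.0609  0.9056 -0.0276] [-0.1636  0.067  -1.3957] 0.6766123040389509
[[ -0.1344   0.8312  -0.5395 705.1199]
 [  0.9909   0.1133  -0.0723 118.9561]
 [  0.001   -0.5443  -0.8389 295.4443]
 [  0.       0.       0.       1.    ]]
13.05 [ 0.361   0.9376  0.6294 -0.2021 -2.1069 -1.823 ] [616.1284 106.6126 114.859 ] [-0.4189 -0.0608  0.9056 -0.0275] [-0.6496 -0.069  -1.5211] 0.6793112240248119
[[  -0.0241   -0.9962    0.0838  424.083 ]
 [  -0.9997    0.0246    0.0052   -3.6047]
 [  -0.0072   -0.0837   -0.9965 1426.6143]
 [   0.        0.        0.        1.    ]]
top 2072 c [  6.2   1.3 -40.8] N [-0.643  0.002 -0.766] angle xz -40.0 std 0.25
end 953 c [ 25.3   0.4 -46.5] N [ 0.792 -0.012 -0.611] angle xz 52.4 std 0.54
527 [653.73610913 111.05155291  36.32595458] [[647.9  73.9  33.5]
 [653.7 110.9  36.5]
 [659.5 148.3  38.2]]
series [-0.0051 -0.0001  0.006 ] [-0.0002  0.0004  0.0004] deg 0.2 mm 2.4
series [-0.0915 -0.0002  0.0793] [-0.0002  0.0004  0.0004] deg 0.2 mm 36.3
```

View pics/w10z.png

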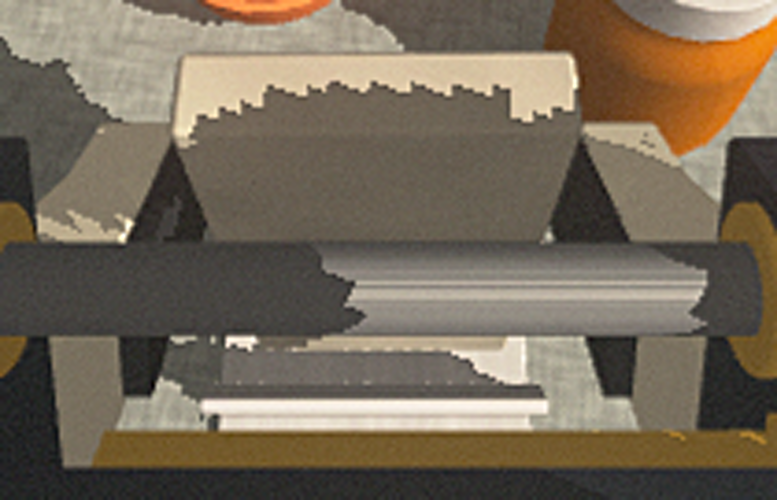

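View pics/t10z.png

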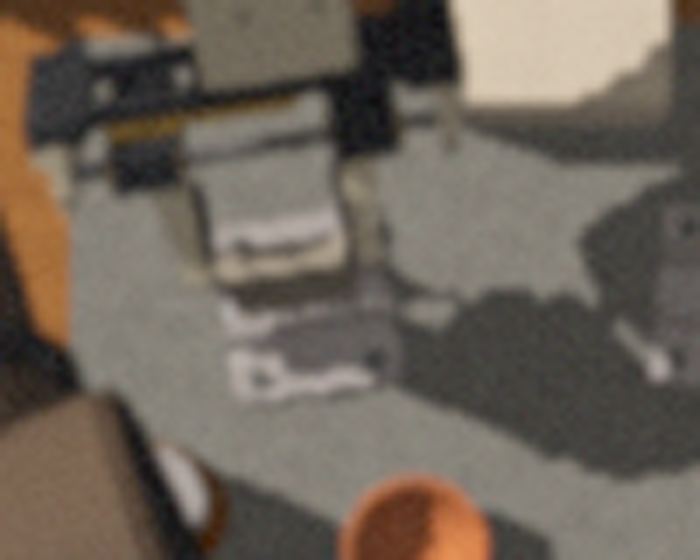

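```bash
python3 - <<'E'
from rel import *
for t,p,q in (("w2",[485.8368,24.0261,319.0189],[0,1,.0024,-.0003]),("w7",[467.4532,300.2784,-14.3332],[.2988,.4577,.8207,-.1661]),("w8",[468.2612,301.801,177.7792],[.2983,.4588,.8211,-.1623]),("w10",[616.1461,106.63,115.0248],[-.4188,-.0609,.9056,-.0276])):
    _,_,_,T=load(t); R=Ro.from_quat([q[1],q[2],q[3],q[0]]).as_matrix()
    print(t,(R.T@(T[:3,3]-p)).round(1),(R.T@T[:3,2]).round(4),(R.T@T[:3,0]).round(4))
p,d,K,T=load("w10");X=cloud(d,K,T)
for u in(228,245,262): print(u,[(v,tuple(X[v,u].round(0).astype(int).tolist())) for v in range(281,307)])
a=np.radians(7.5);f=np.array([np.cos(a),np.sin(a)])
P=X[226:253,215:292].reshape(-1,3); print("face along f rel foot:",np.percentile((P[:,:2]-[637.1,109.3])@f,[10,50,90]), P[:,2].min(),P[:,2].max())
E
```

```text
w2 [  76.9   -0.4 -186.4] [-2.894e-01  5.000e-04  9.572e-01] [ 1.e-03  1.e+00 -3.e-04]
w7 [  78.3   -0.8 -186.8] [-2.877e-01 -1.000e-04  9.577e-01] [1.7e-03 1.0e+00 6.0e-04]
w8 [  78.3   -0.8 -186.8] [-2.876e-01  1.000e-04  9.578e-01] [1.6e-03 1.0e+00 4.0e-04]
w10 [  79.3    0.5 -185.3] [-2.866e-01 -6.000e-04  9.580e-01] [6.e-04 1.e+00 8.e-04]
228 [(281, (646, 90, 55)), (282, (646, 90, 53)), (283, (646, 90, 50)), (284, (646, 90, 46)), (285, (638, 86, 7)), (286, (639, 86, 7)), (287, (640, 86, 7)), (288, (641, 86, 8)), (289, (642, 86, 7)), (290, (643, 86, 7)), (291, (644, 87, 8)), (292, (644, 87, 6)), (293, (645, 87, 6)), (294, (651, 89, 28)), (295, (652, 90, 30)), (296, (654, 90, 34)), (297, (655, 91, 35)), (298, (656, 91, 37)), (299, (657, 91, 38)), (300, (658, 92, 38)), (301, (659, 92, 37)), (302, (654, 88, 6)), (303, (655, 89, 7)), (304, (656, 89, 8)), (305, (657, 89, 7)), (306, (658, 89, 7))]
245 [(281, (644, 105, 57)), (282, (644, 105, 52)), (283, (644, 105, 49)), (284, (644, 105, 47)), (285, (635, 103, 6)), (286, (636, 103, 6)), (287, (637, 103, 7)), (288, (638, 103, 7)), (289, 
[... 381 characters left out ...]
 (655, 106, 6))]
262 [(281, (642, 120, 57)), (282, (642, 120, 53)), (283, (642, 120, 51)), (284, (642, 120, 47)), (285, (633, 120, 8)), (286, (634, 120, 6)), (287, (635, 120, 6)), (288, (636, 121, 6)), (289, (637, 121, 7)), (290, (638, 121, 6)), (291, (639, 121, 8)), (292, (640, 121, 6)), (293, (641, 121, 6)), (294, (647, 121, 28)), (295, (648, 121, 30)), (296, (649, 121, 33)), (297, (651, 121, 36)), (298, (652, 121, 37)), (299, (653, 121, 38)), (300, (653, 122, 36)), (301, (654, 122, 36)), (302, (649, 122, 6)), (303, (651, 122, 8)), (304, (651, 122, 7)), (305, (652, 122, 7)), (306, (653, 123, 5))]
face along f rel foot: [5.5084547  5.84244421 6.17711857] 123.73087755664972 295.4442951577364
```

Relative check in w10: face of the tile 5.8–6.3 mm from channel centre against 7.5 wanted, yaw matches at 7.6°. I'll shift +1.3 mm along the foot's x and descend.

```bash
python3 - <<'E'
from place import *
for dz in (25,10,3,0):
  P,Rp=place(**A,dz=dz,off=(1.3,0)); rel(P,Rp)
E
```

```text
series [-0.0359 -0.0001  0.0264] [-0.0002  0.0004  0.0004] deg 0.2 mm 13.4
series [-0.074  -0.0002  0.0588] [-0.0002  0.0004  0.0004] deg 0.2 mm 28.3
series [-0.0917 -0.0002  0.0739] [-0.0002  0.0004  0.0004] deg 0.2 mm 35.3
series [-0.0994 -0.0002  0.0804] [-0.0002  0.0004  0.0004] deg 0.2 mm 38.3
```

Call:
move_arm(series=[-0.018,0,0.013,0,0.0004,0.0004,-0.036,0,0.026,0,0.0004,0.0004,-0.055,0,0.043,0,0.0004,0.0004,-0.074,0,0.059,0,0.0004,0.0004,-0.083,0,0.066,0,0.0004,0.0004,-0.089,0,0.071,0,0.0004,0.0004,-0.089,0,0.071,0,0.0004,0.0004])

```text
time_s: 13.68
tool_pos: [616.8, 106.7, 79.5]
tcp_rot: [-0.421, -0.059, 0.905, -0.028]
contact_force: [0.6, 0.2, -1.4]
opening: 0.676
```

```bash
python3 look.py wrist w11; python3 - <<'E'
from hand import *
from place import *
p0,Rr,s=cur();q=s['tcp_rot']; print(s['contact_force'],s['torque'])
hand("w11",p0,q,(215,292),(226,253),(212,292),(207,219))
p,d,K,T=load("w11");X=cloud(d,K,T)
for u in(228,262): print(u,[(v,tuple(X[v,u].round(0).astype(int).tolist())) for v in range(281,307,2)])
a=np.radians(7.5);f=np.array([np.cos(a),np.sin(a)])
P=X[226:253,215:292].reshape(-1,3);P=P[(P[:,2]>50)&(P[:,2]<190)]; N=np.linalg.svd(P-P.mean(0),full_matrices=False)[2][2];print("face",np.median((P[:,:2]-[637.1,109.3])@f),"N",N, "tilt deg",np.degrees(np.arcsin(N[2])))
for dz in (3,0,-3):
  P,Rp=place(**A,dz=dz,off=(1.3,0)); rel(P,Rp)
E
```

```text
13.6833 [ 0.3608  0.9696  0.6101 -0.1973 -2.0609 -1.8144] [616.7776 106.6534  79.5199] [-0.4208 -0.0595  0.9048 -0.0282] [ 0.5717  0.2137 -1.4113] 0.6762015143337748
[[ -0.1324   0.8291  -0.5431 706.5093]
 [  0.9912   0.1101  -0.0735 119.2926]
 [ -0.0011  -0.5481  -0.8364 259.5226]
 [  0.       0.       0.       1.    ]]
[-0.78998506  0.37042231 -1.41402128] [ 0.47068064 -3.17150744  0.01637907]
top 2069 c [  5.6   1.2 -39.9] N [-0.644  0.001 -0.765] angle xz -40.1 std 0.25
end 954 c [ 24.8   0.4 -45.7] N [ 0.795 -0.009 -0.606] angle xz 52.7 std 0.55
228 [(281, (646, 91, 21)), (283, (647, 90, 16)), (285, (652, 92, 31)), (287, (655, 93, 36)), (289, (657, 94, 38)), (291, (658, 94, 35)), (293, (654, 91, 9)), (295, (655, 91, 6)), (297, (657, 91, 7)), (299, (658, 92, 6)), (301, (660, 92, 8)), (303, (661, 92, 6)), (305, (663, 93, 8))]
262 [(281, (643, 119, 21)), (283, (642, 120, 14)), (285, (648, 120, 30)), (287, (651, 120, 36)), (289, (653, 120, 37)), (291, (654, 120, 37)), (293, (650, 121, 10)), (295, (651, 121, 7)), (297, (652, 121, 7)), (299, (654, 121, 7)), (301, (656, 121, 6)), (303, (657, 122, 7)), (305, (659, 122, 6))]
face 6.583610001557007 N [-9.91168180e-01 -1.32607522e-01 -9.39962164e-04] tilt deg -0.0538558728523136
series [-0.002  -0.0002  0.0017] [-0.0002 -0.0001 -0.    ] deg 0.1 mm 0.8
series [-0.0096 -0.0002  0.0082] [-0.0002 -0.0001 -0.    ] deg 0.1 mm 3.8
series [-0.0173 -0.0002  0.0146] [-0.0002 -0.0001 -0.    ] deg 0.1 mm 6.8
```

The tile is inside the channel, upright (tilt 0.05°), about 4 mm above the floor with no side load. Easing it down.

Call:
move_arm(series=[-0.005,0,0.004,0,0,0,-0.0095,0,0.008,0,0,0,-0.0095,0,0.008,0,0,0,-0.0095,0,0.008,0,0,0])

```text
time_s: 14.07
tool_pos: [617.2, 106.6, 78.0]
tcp_rot: [-0.42, -0.06, 0.905, -0.028]
contact_force: [0.7, 1.4, 4.9]
opening: 0.676
```

```bash
python3 - <<'E'
from place import *
print(cur()[2]['contact_force'],cur()[2]['torque'])
for dz in (0,-2):
  P,Rp=place(**A,dz=dz,off=(1.3,0)); rel(P,Rp)
E
```

```text
[0.65224719 1.3563601  4.8998257 ] [ 0.47972192 -1.23299658 -0.41709202]
series [-0.0037  0.0002  0.0043] [-0.0003  0.      0.    ] deg 0.1 mm 1.7
series [-0.0088  0.0002  0.0086] [-0.0003  0.      0.    ] deg 0.1 mm 3.7
```

Call:
move_arm(series=[-0.004,0,0.003,0,0,0,-0.004,0,0.003,0,0,0,-0.004,0,0.003,0,0,0])

```text
time_s: 14.32
tool_pos: [617.4, 106.7, 77.9]
tcp_rot: [-0.42, -0.06, 0.905, -0.029]
contact_force: [0.8, 2.0, 6.2]
opening: 0.675
```

```bash
python3 look.py wrist w12; python3 - <<'E'
from hand import *
from place import *
p0,Rr,s=cur();q=s['tcp_rot']; print(p0,s['contact_force'],s['torque'])
p,d,K,T=load("w12");X=cloud(d,K,T)
a=np.radians(7.5);f=np.array([np.cos(a),np.sin(a)])
P=X[226:253,215:292].reshape(-1,3);P=P[(P[:,2]>50)&(P[:,2]<190)]; N=np.linalg.svd(P-P.mean(0),full_matrices=False)[2][2];print("face",np.median((P[:,:2]-[637.1,109.3])@f),"N",N, "tilt deg",np.degrees(np.arcsin(N[2])))
E=X[207:219,215:292].reshape(-1,3); print("top edge z",np.percentile(E[:,2],[5,50,95]))
hand("w12",p0,q,(215,292),(226,253),(212,292),(207,219))
E
```

```text
14.3167 [ 0.3613  0.9705  0.6091 -0.1957 -2.0573 -1.8128] [617.356  106.6899  77.9277] [-0.4199 -0.0602  0.9051 -0.0285] [0.7976 1.9923 6.17  ] 0.6750021436744321
[[ -0.1338   0.8301  -0.5413 706.7288]
 [  0.991    0.1114  -0.0742 119.4306]
 [ -0.0014  -0.5464  -0.8375 258.1552]
 [  0.       0.       0.       1.    ]]
[617.34969032 106.66714043  77.92773373] [0.20506455 1.46057031 6.72068593] [ 0.5305207  -0.91196924 -0.45794001]
face 7.101111516787402 N [-0.99097041 -0.13406063 -0.00232354] tilt deg -0.133129156856925
top edge z [126.05580408 127.02948021 127.93378696]
top 2069 c [  5.9   1.3 -40.4] N [-0.644  0.001 -0.765] angle xz -40.1 std 0.25
end 955 c [ 25.1   0.4 -46.3] N [ 0.801 -0.01  -0.599] angle xz 53.2 std 0.54
```

Seated on the floor: top edge at z 127, tilt 0.13°, force rising with no further motion. Releasing.

Call:
move_arm(series=[0,0,0,0,0,0,0,0,0,0,0,0,0,0,0,0,0,0,0,0,0,0,0,0,0,0,0,0,0,0,0,0,0,0,0,0], jaw=1)

```text
time_s: 14.87
tool_pos: [617.3, 106.6, 77.7]
tcp_rot: [-0.42, -0.06, 0.905, -0.029]
contact_force: [0.3, 0.0, 0.1]
opening: 0.993
```

Call:
move_arm(series=[0,0,-0.05,0,0,0,0,0,-0.13,0,0,0,0,0,-0.22,0,0,0,0,0,-0.32,0,0,0,0,0,-0.42,0,0,0,0,0,-0.5,0,0,0,0,0,-0.5,0,0,0])

```text
time_s: 15.45
tool_pos: [715.4, 117.9, 168.8]
tcp_rot: [-0.42, -0.06, 0.905, -0.03]
contact_force: [1.0, -0.4, -1.4]
opening: 1.003
```

```bash
python3 look.py wrist w13
```

```text
15.45 [ 0.3358  1.1612  1.2486 -0.2554 -2.5018 -1.9118] [715.3559 117.9264 168.7882] [-0.42   -0.0598  0.9051 -0.0299] [ 1.0255 -0.4332 -1.3717] 1.0027560431232698
[[ -0.1343   0.83    -0.5414 804.7311]
 [  0.9909   0.1102  -0.0768 131.208 ]
 [ -0.0041  -0.5468  -0.8373 348.9332]
 [  0.       0.       0.       1.    ]]
```

View pics/w13.png

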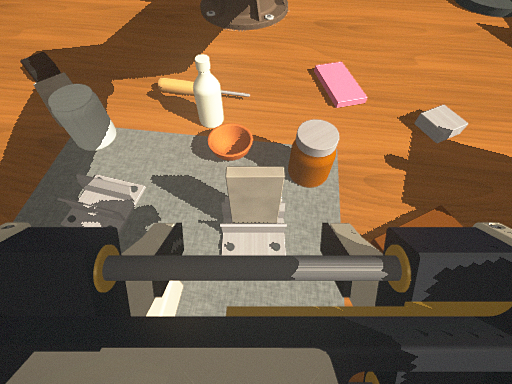

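The thin tile stands in its foot at (254,195). Joint 3 is close to its limit, so I'll pull the arm up and back after a quick check.

```bash
python3 - <<'E'
from rel import *
p,d,K,T=load("w13");X=cloud(d,K,T)
a=np.radians(7.5);f=np.array([np.cos(a),np.sin(a)]);g=np.array([-f[1],f[0]])
P=X[197:216,232:278].reshape(-1,3); c=P.mean(0);N=np.linalg.svd(P-c,full_matrices=False)[2][2];print("face",np.median((P[:,:2]-[637.1,109.3])@f),"N",N, "tilt",np.degrees(np.arcsin(N[2])))
E=X[168:190,226:284].reshape(-1,3);E=E[(E[:,2]>115)&(E[:,2]<140)];print(len(E),E.mean(0),"across",np.percentile((E[:,:2]-[637.1,109.3])@f,[2,98]),"along",np.percentile((E[:,:2]-[637.1,109.3])@g,[1,99]))
rel([600,100,330],tool(187,-20)); rel([560,60,330],tool(-150,0))
E
```

```text
face 7.411401550323379 N [-0.90030633 -0.12109125  0.41807346] tilt 24.713016813515413
904 [641.11447846 110.9678144  124.39773344] across [-3.55963028  8.06758508] along [-27.71959812  30.05775867]
series [ 0.6635 -0.0115 -0.0502] [-0.0014 -0.0819  0.0013] deg 29.5 mm 199.7
series [ 0.7607 -0.1259  0.0639] [ 0.0265 -0.1358 -0.0583] deg 54.0 mm 232.1
```

Call:
move_arm(series=[0.1,-0.01,-0.06,0,0,0,0.24,-0.01,-0.06,0,-0.02,0,0.36,-0.01,-0.06,0,-0.04,0,0.48,-0.01,-0.06,0,-0.06,0,0.6,-0.01,-0.05,-0.001,-0.08,0,0.66,-0.01,-0.05,-0.001,-0.08,0,0.66,-0.01,-0.05,-0.001,-0.08,0])

```text
time_s: 16.08
tool_pos: [595.1, 97.5, 349.1]
tcp_rot: [-0.162, -0.066, 0.985, -0.007]
contact_force: [1.3, -1.4, 10.3]
opening: 1.002
```

```bash
python3 look.py wrist w14; python3 - <<'E'
from rel import *
c2=np.array([428.2,-279.9]); az2=227.1; b2=np.array([np.cos(np.radians(az2)),np.sin(np.radians(az2))])
p=np.r_[c2+60*b2,250]; print(p)
rel([500,-60,320],tool(-150,0)); rel(p,tool(az2,15))
E
```

```text
16.0833 [ 0.4165  0.4165  0.4251 -0.1021 -1.8887 -1.8706] [595.0719  97.5403 349.1035] [-0.1617 -0.0658  0.9846 -0.0068] [ 1.3319 -1.3938 10.2954] 1.0016901770798237
[[ -0.1327   0.9905  -0.0351 579.6213]
 [  0.9911   0.1329   0.0032  94.4351]
 [  0.0078  -0.0344  -0.9994 550.6785]
 [  0.       0.       0.       1.    ]]
[ 387.35674786 -323.85257393  250.        ]
series [ 0.3441 -0.4826  0.2041] [ 0.0116 -0.052  -0.0615] deg 29.3 mm 188.1
series [ 0.7312 -1.3068  0.578 ] [ 0.0051 -0.0904 -0.1113] deg 51.6 mm 481.5
```

View pics/w14.png

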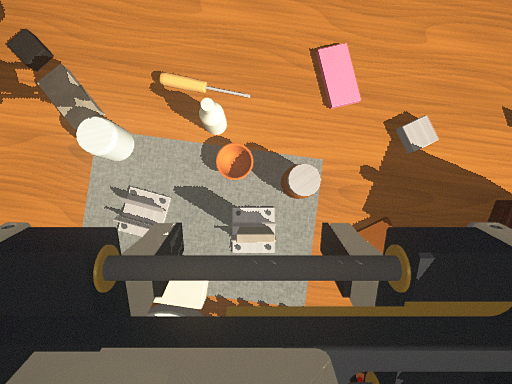

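Call:
move_arm(series=[0.53,-0.97,0.35,0.004,-0.07,-0.08,0.53,-0.97,0.35,0.004,-0.07,-0.08,0.53,-0.97,0.35,0.004,-0.07,-0.08,0.53,-0.97,0.35,0.004,-0.07,-0.08,0.53,-0.97,0.35,0.004,-0.07,-0.08,0.53,-0.97,0.35,0.004,-0.07,-0.08,0.53,-0.97,0.35,0.004,-0.07,-0.08,0.53,-0.97,0.35,0.004,-0.07,-0.08,0.53,-0.97,0.35,0.004,-0.07,-0.08,0.53,-0.97,0.35,0.004,-0.07,-0.08])

```text
time_s: 16.97
tool_pos: [451.9, -216.5, 297.0]
tcp_rot: [0.057, -0.307, 0.949, 0.035]
contact_force: [-0.3, 0.3, 0.4]
opening: 1.0
```

```bash
python3 look.py wrist w15; python3 - <<'E'
from rel import *
rel([380,-325,230],tool(227.1,15))
E
```

```text
16.9667 [-0.1542 -0.0023 -0.1745 -0.117  -1.3301 -0.7673] [ 451.8557 -216.4699  296.979 ] [ 0.0567 -0.3069  0.9494  0.035 ] [-0.3341  0.2524  0.44  ] 0.9995854589195765
[[  -0.5874    0.7464    0.3128  371.8902]
 [   0.8086    0.5259    0.2638 -280.0117]
 [   0.0323    0.4079   -0.9125  471.6443]
 [   0.        0.        0.        1.    ]]
series [ 0.4359 -0.1609  0.163 ] [-0.001  -0.0204 -0.0313] deg 13.5 mm 147.7
```

View pics/w15.png

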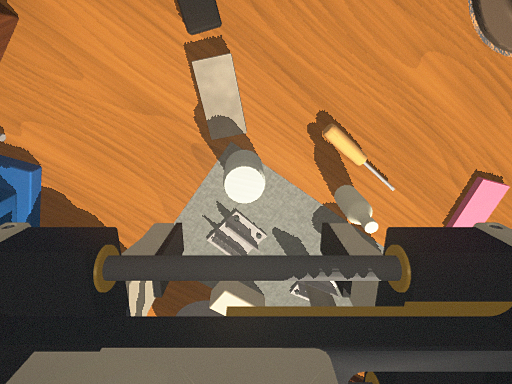

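The thick tile shows at (218,92), with charcoal at (202,15) and tin at (243,180).

```bash
python3 - <<'E'
from tile import *
m=tile("w15",(180,45,250,145),24,17,34,90); cv2.imwrite("pics/m15.png",m)
p,d,K,T=load("w15")
for cs in ([(193,59),(231,52),(245,132),(210,138)],): 
    P=np.array([ray(u,v,24,K,T)[:2] for u,v in cs]);print(P.round(1),P.mean(0))
cv2.imwrite("pics/w15z.png",cv2.resize(cv2.cvtColor(p[0:150,150:300],cv2.COLOR_RGB2BGR),None,fx=4,fy=4,interpolation=cv2.INTER_CUBIC))
X=cloud(d,K,T); M=X[m>0]; print(np.percentile(M[:,2],[5,50,95])); print("charcoal",X[14,202])
E
```

```text
w15 centre [ 427.  -282.7] size [119.2  59.7] az 46.9 zmed 24.7
[[ 404.  -345.3]
 [ 363.6 -305.5]
 [ 447.  -221.1]
 [ 488.5 -262.2]] [ 425.79068315 -283.5095837 ]
[23.28893765 24.73820014 26.24173722]
charcoal [ 348.60942383 -363.39792445   29.33887045]
```

View pics/w15z.png

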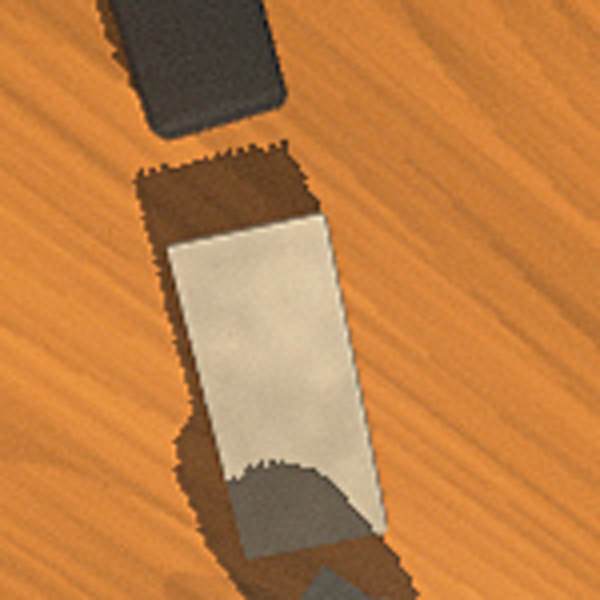

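```bash
cat > b.py <<'E'
from rel import *
c=np.array([427.0,-282.4]); az=226.9; b=np.array([np.cos(np.radians(az)),np.sin(np.radians(az))])
R=tool(az,40); pk=np.r_[c+28*b,12]+30*R[:,2]
E
python3 - <<'E'
from fk import *
from b import *
K[6]=405.5; pre=pk-110*R[:,2]; print(pre,pk); rel(pre+[0,0,30],R)
q=cur()[2]['q']
for p in(pre+[0,0,30],pre,pk): q,e=ik(p,R,q);print(q,e)
E
```

```text
[ 372.73234108 -340.3916849    73.28355545] [ 421.04433181 -288.76436581  -10.98133329]
series [ 0.5397 -0.2018  0.5743] [-0.0076 -0.0897 -0.0303] deg 34.2 mm 244.1
[-0.9602  0.3642 -0.1783 -0.7149 -1.2851  0.5087] 1.3187506642253768e-12
[-0.9629  0.4051 -0.1976 -0.7266 -1.2413  0.5522] 5.684341886080802e-15
[-0.8565  0.5037 -0.2759 -0.824  -1.0576  0.6234] 2.103872631664672e-14
```

Call:
move_arm(series=[0.54,-0.2,0.4,-0.0076,-0.09,-0.03,0.54,-0.2,0.4,-0.0076,-0.09,-0.03,0.54,-0.2,0.4,-0.0076,-0.09,-0.03,0.54,-0.2,0.4,-0.0076,-0.09,-0.03,0.54,-0.2,0.5,-0.0076,-0.09,-0.03,0.54,-0.2,0.574,-0.0076,-0.09,-0.03,0.54,-0.2,0.574,-0.0076,-0.09,-0.03,0.54,-0.2,0.574,-0.0076,-0.09,-0.03,0.54,-0.2,0.574,-0.0076,-0.09,-0.03])

```text
time_s: 17.77
tool_pos: [370.4, -340.5, 98.1]
tcp_rot: [0.314, -0.37, 0.863, 0.14]
contact_force: [-0.0, 0.8, 0.2]
opening: 1.0
```

```bash
python3 look.py wrist w16; python3 - <<'E'
from b import *
from tile import tile
rel(pk-110*R[:,2],R); rel(pk,R)
tile("w16",(200,60,310,230),24,17,34,90)
E
```

```text
17.7667 [-0.9657  0.3735 -0.1807 -0.717  -1.2837  0.5111] [ 370.4277 -340.467    98.0524] [ 0.3141 -0.37    0.8631  0.1396] [-0.0149  0.8427  0.2351] 1.0004320076574822
[[  -0.727     0.381     0.5712  246.5339]
 [   0.6865    0.3919    0.6124 -470.9304]
 [   0.0095    0.8374   -0.5465  190.2334]
 [   0.        0.        0.        1.    ]]
series [ 0.0581 -0.0028  0.0718] [ 0.0002  0.0004 -0.001 ] deg 0.4 mm 27.7
series [ 0.059  -0.0033  0.4384] [ 0.0002  0.0004 -0.001 ] deg 0.4 mm 132.7
w16 centre [ 342.4 -376.3] size [66.3 48.8] az 50.9 zmed 26.4
```

View pics/w16.png

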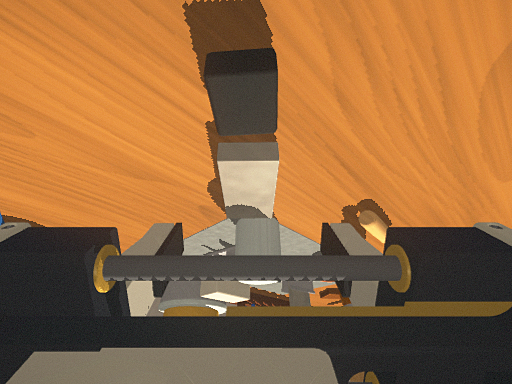

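Tile near end at (248,150), in line with the jaws. Descending.

Call:
move_arm(series=[0.059,-0.008,0.072,0,0,-0.001,0.059,-0.008,0.16,0,0,-0.001,0.059,-0.008,0.25,0,0,-0.001,0.059,-0.008,0.33,0,0,-0.001,0.059,-0.008,0.39,0,0,-0.001,0.059,-0.008,0.42,0,0,-0.001,0.059,-0.008,0.438,0,0,-0.001,0.059,-0.008,0.438,0,0,-0.001])

```text
time_s: 18.48
tool_pos: [423.4, -289.3, -9.9]
tcp_rot: [0.315, -0.375, 0.861, 0.137]
contact_force: [-0.4, 0.6, -0.4]
opening: 0.996
```

```bash
python3 look.py wrist w17; python3 - <<'E'
from b import *
rel(pk,R)
E
```

```text
18.4833 [-0.8549  0.505  -0.2705 -0.8239 -1.0621  0.6227] [ 423.4107 -289.3029   -9.8559] [ 0.3146 -0.3754  0.861   0.1367] [-0.3631  0.5661 -0.4106] 0.9961528747747325
[[  -0.7332    0.3724    0.569   300.1677]
 [   0.68      0.4016    0.6135 -420.1838]
 [  -0.0001    0.8367   -0.5477   82.5742]
 [   0.        0.        0.        1.    ]]
series [0.004  0.0076 0.0026] [0.0002 0.0003 0.0005] deg 0.2 mm 2.7
```

View pics/w17.png

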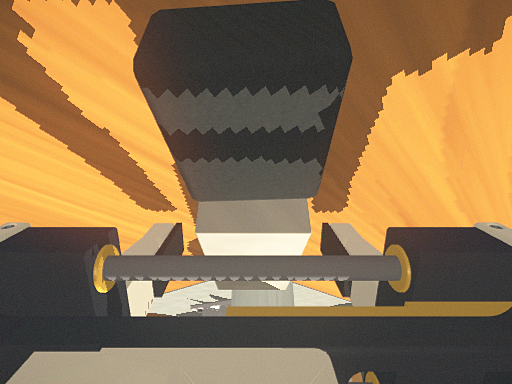

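Call:
move_arm(series=[0.003,0,0.003,0,0,0,0.003,0,0.003,0,0,0,0.003,0,0.003,0,0,0,0.003,0,0.003,0,0,0,0.003,0,0.003,0,0,0,0.003,0,0.003,0,0,0,0.003,0,0.003,0,0,0,0.003,0,0.003,0,0,0], jaw=0, force=60)

```text
time_s: 19.2
tool_pos: [422.7, -290.4, -10.6]
tcp_rot: [0.315, -0.375, 0.861, 0.136]
contact_force: [-3.3, -1.9, 5.4]
opening: 0.675
```

```bash
python3 look.py wrist w18; python3 - <<'E'
from b import *
p,Rr,s=cur(); print(s['opening'],s['contact_force']); np.save("grabB.npy",np.c_[Rr,p]); rel(p+[0,0,200],Rr)
from hand import *
hand("w18",p,s['tcp_rot'],(215,292),(238,253),(212,292),(210,228))
E
```

```text
19.2 [-0.857   0.5065 -0.2702 -0.8236 -1.0616  0.6248] [ 422.7169 -290.3642  -10.6234] [ 0.3146 -0.3753  0.8612  0.1363] [-3.3141 -1.9316  5.4016] 0.6753015745360722
[[  -0.7328    0.3725    0.5694  299.3696]
 [   0.6804    0.4019    0.6128 -421.1189]
 [  -0.0005    0.8365   -0.548    81.8609]
 [   0.        0.        0.        1.    ]]
0.6788427632161556 [-2.64790543 -1.06051848  5.1996405 ]
series [-0.4294 -0.001  -0.51  ] [0. 0. 0.] deg 0.0 mm 200.0
top 1150 c [  5.8   2.  -51. ] N [-0.648 -0.003 -0.761] angle xz -40.4 std 0.23
end 1430 c [ 22.2   1.3 -52.3] N [ 0.775 -0.003 -0.632] angle xz 50.8 std 0.55
```

View pics/w18.png

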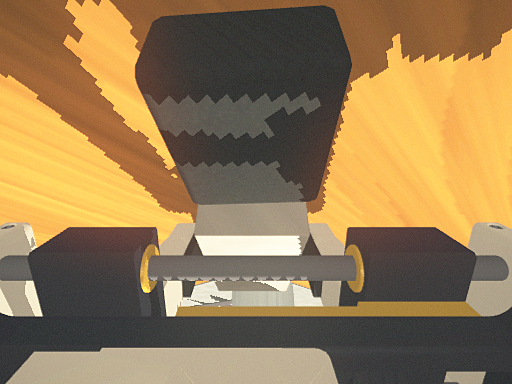

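Call:
move_arm(series=[-0.02,0,-0.025,0,0,0,-0.05,0,-0.06,0,0,0,-0.1,0,-0.12,0,0,0,-0.16,0,-0.19,0,0,0,-0.22,0,-0.26,0,0,0,-0.28,0,-0.335,0,0,0,-0.34,0,-0.405,0,0,0,-0.4,0,-0.475,0,0,0,-0.45,0,-0.535,0,0,0,-0.45,0,-0.535,0,0,0])

```text
time_s: 20.08
tool_pos: [423.5, -291.8, 205.3]
tcp_rot: [0.315, -0.377, 0.861, 0.132]
contact_force: [1.7, -0.5, -2.7]
opening: 0.68
```

```bash
python3 look.py wrist w19; python3 - <<'E'
from rel import *
p,Rr,s=cur(); print(s['opening'],s['contact_force'])
from hand import *
hand("w19",p,s['tcp_rot'],(215,292),(238,253),(212,292),(210,228))
rel([430,-200,300],tool(200,0)); rel([520,-150,300],tool(185,-10))
E
```

```text
20.0833 [-0.8294  0.2056 -0.1305 -0.7155 -1.3578  0.2871] [ 423.4749 -291.8484  205.3258] [ 0.3154 -0.3772  0.8607  0.1321] [ 1.6984 -0.5435 -2.7434] 0.6803442979953609
[[  -0.7333    0.3678    0.5719  299.7147]
 [   0.6799    0.4086    0.6089 -421.9716]
 [  -0.0098    0.8353   -0.5497  298.1789]
 [   0.        0.        0.        1.    ]]
0.6748316725351187 [ 0.12482323  0.34660359 -3.23798662]
top 1152 c [  4.4   1.2 -53.1] N [-0.649  0.001 -0.76 ] angle xz -40.5 std 0.24
end 1436 c [ 20.8   0.4 -54.4] N [ 0.775 -0.004 -0.633] angle xz 50.8 std 0.55
series [-0.3915  0.1872 -0.096 ] [0.0251 0.1094 0.0726] deg 48.1 mm 133.3
series [-0.6408  0.0809  0.1145] [0.03   0.133  0.1168] deg 64.6 mm 196.8
```

View pics/w19.png

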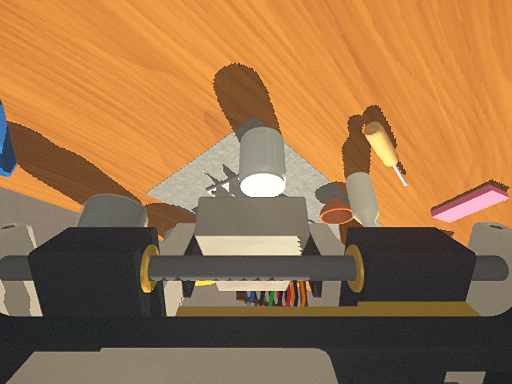

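Call:
move_arm(series=[-0.2,0.03,-0.1,0.03,0.133,0.117,-0.4,0.05,-0.1,0.03,0.133,0.117,-0.64,0.08,-0.05,0.03,0.133,0.117,-0.64,0.08,0,0.03,0.133,0.117,-0.64,0.08,0.1,0.03,0.133,0.117,-0.64,0.08,0.1145,0.03,0.133,0.117,-0.64,0.08,0.1145,0.03,0.133,0.117,-0.64,0.08,0.1145,0.03,0.133,0.117,-0.64,0.08,0.1145,0.03,0.133,0.117,-0.64,0.08,0.1145,0.03,0.133,0.117])

```text
time_s: 20.97
tool_pos: [519.8, -148.6, 300.5]
tcp_rot: [-0.036, -0.091, 0.995, 0.017]
contact_force: [-0.0, -0.7, -3.2]
opening: 0.676
```

```bash
cat >> place.py <<'E'
B=dict(foot=(633.6,-109.5),faz=-7.4,mid_tool=(-21.8,0,-11.4),tilt=40.4)
E
python3 - <<'E'
from place import *
print(cur()[2]['q'],cur()[2]['opening'])
P,Rp=place(**B,dz=110); print(P); rel(P,Rp)
E
```

```text
[ 0.05854591  0.14142795 -0.03987177 -0.03206643 -1.46226164 -1.44317748] 0.6760413131681573
[ 610.97943482 -106.56210153  185.21296823]
series [-0.3497  0.0678  0.3643] [-0.0169  0.1249  0.0481] deg 48.5 mm 152.9
```

Call:
move_arm(series=[-0.35,0.068,0.1,-0.017,0.125,0.048,-0.35,0.068,0.15,-0.017,0.125,0.048,-0.35,0.068,0.2,-0.017,0.125,0.048,-0.35,0.068,0.28,-0.017,0.125,0.048,-0.35,0.068,0.35,-0.017,0.125,0.048,-0.35,0.068,0.364,-0.017,0.125,0.048,-0.35,0.068,0.364,-0.017,0.125,0.048,-0.35,0.068,0.364,-0.017,0.125,0.048,-0.35,0.068,0.364,-0.017,0.125,0.048])

```text
time_s: 21.72
tool_pos: [610.6, -106.4, 179.2]
tcp_rot: [-0.423, 0.059, 0.904, 0.028]
contact_force: [0.7, -0.1, -1.6]
opening: 0.679
```

```bash
python3 look.py scene s20; python3 - <<'E'
from place import *
p,d,K,T=load("s20");cv2.imwrite("pics/s20z.png",cv2.resize(cv2.cvtColor(p[130:300,130:370],cv2.COLOR_RGB2BGR),None,fx=3.3,fy=3.3,interpolation=cv2.INTER_CUBIC))
print(cur()[2]['q'],cur()[2]['opening'])
P,Rp=place(**B,dz=40); rel(P,Rp)
E
```

```text
21.7167 [ 0.0463  0.8908  0.6581 -0.1672 -2.1989 -1.783 ] [ 610.6451 -106.3712  179.1908] [-0.4228  0.0587  0.9039  0.0276] [ 0.7235 -0.1364 -1.5598] 0.6788925266270264
[[   0.0941    0.827    -0.5543 1272.2042]
 [   0.9955   -0.0753    0.0567  -73.7467]
 [   0.0052   -0.5572   -0.8304 1172.421 ]
 [   0.        0.        0.        1.    ]]
[ 0.04674447  0.88502845  0.65872001 -0.16590164 -2.19855596 -1.78269652] 0.6802651052414579
series [-0.1717 -0.0003  0.1462] [ 0.     -0.0004  0.0001] deg 0.2 mm 67.7
```

View pics/s20z.png

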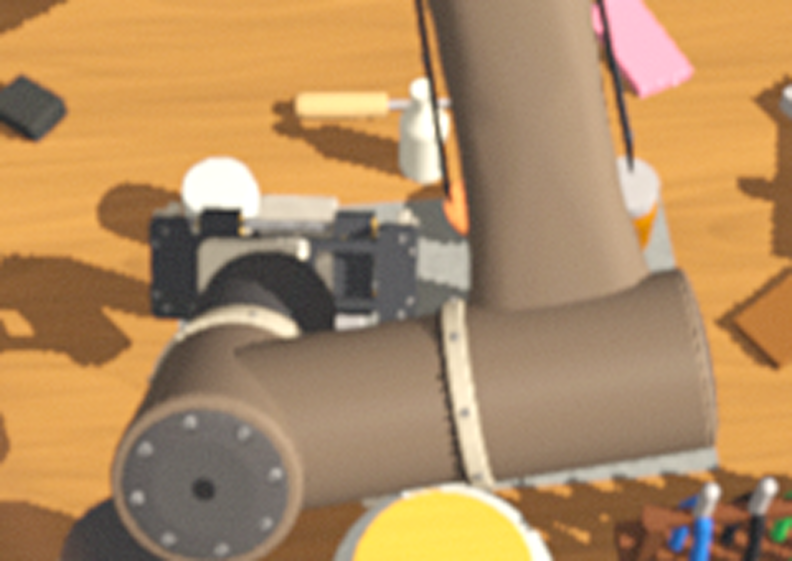

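Call:
move_arm(series=[-0.04,0,0.035,0,-0.0004,0,-0.09,0,0.075,0,-0.0004,0,-0.13,0,0.11,0,-0.0004,0,-0.165,0,0.14,0,-0.0004,0,-0.172,0,0.146,0,-0.0004,0,-0.172,0,0.146,0,-0.0004,0,-0.172,0,0.146,0,-0.0004,0,-0.172,0,0.146,0,-0.0004,0])

```text
time_s: 22.43
tool_pos: [611.7, -106.6, 117.0]
tcp_rot: [-0.417, 0.058, 0.907, 0.027]
contact_force: [0.9, 0.2, -2.2]
opening: 0.683
```

```bash
cat > relchk.py <<'E'
import sys
from hand import *
from place import *
def relchk(tag,Q,half):
    p,d,K,T=load(tag);X=cloud(d,K,T); a=np.radians(Q['faz']);f=np.array([np.cos(a),np.sin(a)]);g=np.array([-f[1],f[0]])
    P=X[238:253,215:292].reshape(-1,3);P=P[(P[:,2]>50)&(P[:,2]<190)]; N=np.linalg.svd(P-P.mean(0),full_matrices=False)[2][2]
    print("face",np.median((P[:,:2]-Q['foot'])@f).round(2),"yaw",np.degrees(np.arctan2(N[1],N[0])).round(1),"tilt deg",np.degrees(np.arcsin(N[2]*np.sign(N[0]))).round(2))
    for u in(228,245,262): print(u,[(v,(((X[v,u,:2]-Q['foot'])@f).round(1).item(),X[v,u,2].round(0).item())) for v in range(278,307)])
    p0,Rr,s=cur(); print(s['contact_force'],s['torque']); hand(tag,p0,s['tcp_rot'],(215,292),(238,253),(212,292),(210,228))
E
python3 look.py wrist w21; python3 - <<'E'
from relchk import *
relchk("w21",B,12)
p,d,K,T=load("w21")
cv2.imwrite("pics/w21z.png",cv2.resize(cv2.cvtColor(p[190:325,150:360],cv2.COLOR_RGB2BGR),None,fx=3.7,fy=3.7,interpolation=cv2.INTER_CUBIC))
E
```

```text
22.4333 [ 0.0474  0.926   0.5924 -0.1539 -2.0869 -1.7619] [ 611.7272 -106.591   117.0147] [-0.4172  0.0582  0.9066  0.0271] [ 0.8685  0.1766 -2.1797] 0.6828931980846918
[[   0.1273    0.8341   -0.5367  700.0604]
 [   0.9919   -0.107     0.0689 -117.853 ]
 [   0.       -0.5411   -0.8409  297.7934]
 [   0.        0.        0.        1.    ]]
face 10.98 yaw -7.3 tilt deg 0.25
228 [(278, (43.3, 209.0)), (279, (43.7, 210.0)), (280, (43.9, 209.0)), (281, (11.1, 80.0)), (282, (11.5, 78.0)), (283, (11.5, 75.0)), (284, (11.9, 74.0)), (285, (11.7, 70.0)), (286, (11.3, 65.0)), (287, (11.4, 62.0)), (288, (11.7, 60.0)), (289, (11.6, 56.0)), (290, (12.0, 54.0)), (291, (2.4, 7.0)), (292, (3.3, 6.0)), (293, (4.3, 7.0)), (294, (5.4, 8.0)), (295, (6.5, 8.0)), (296, (7.4, 7.0)), (297, (8.3, 7.0)), (298, (9.4, 8.0)), (299, (10.0, 6.0)), (300, (15.0, 27.0)), (301, (15.9, 27.0)), (302, (17.5, 31.0)), (303, (18.6, 32.0)), (304, (20.1, 36.0)), (305, (21.0, 37.0)), (306, (21.9, 37.0))]
245 [(278, (43.5, 210.0)), (279, (43.7, 209.0)), (280, (43.6, 208.0)), (281, (11.6, 82.0)), (282, (11.3, 78.0)), (283, (11.6
[... 610 characters left out ...]
(284, (11.5, 73.0)), (285, (11.5, 69.0)), (286, (11.5, 66.0)), (287, (11.5, 62.0)), (288, (11.4, 59.0)), (289, (11.4, 55.0)), (290, (11.6, 52.0)), (291, (2.5, 8.0)), (292, (3.4, 7.0)), (293, (4.3, 7.0)), (294, (5.0, 6.0)), (295, (6.2, 6.0)), (296, (7.1, 6.0)), (297, (8.2, 7.0)), (298, (9.1, 7.0)), (299, (10.0, 6.0)), (300, (14.5, 25.0)), (301, (16.2, 29.0)), (302, (17.3, 31.0)), (303, (18.8, 34.0)), (304, (19.8, 35.0)), (305, (21.1, 37.0)), (306, (21.9, 37.0))]
[ 0.32557919 -0.24654478 -2.64926752] [-0.3718699  -3.33987051  0.04190991]
top 1151 c [  7.5   0.9 -50. ] N [-0.647  0.001 -0.763] angle xz -40.3 std 0.23
end 1431 c [ 23.8   0.1 -51. ] N [ 0.771 -0.002 -0.637] angle xz 50.4 std 0.55
```

View pics/w21z.png

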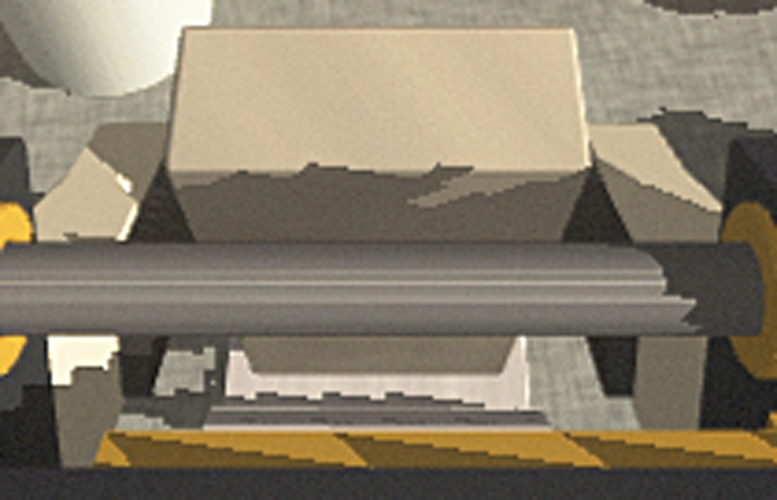

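The same small bias shows as with tile A: face at 11.0–11.5 against 12.6 wanted. I'll shift +1.3 mm and lower.

```bash
python3 - <<'E'
from place import *
for dz in (25,10,5,0):
  P,Rp=place(**B,dz=dz,off=(1.3,0)); rel(P,Rp)
E
```

```text
series [-0.0432 -0.0003  0.0342] [0.     0.0004 0.0001] deg 0.2 mm 16.5
series [-0.0812 -0.0003  0.0667] [0.     0.0004 0.0001] deg 0.2 mm 31.5
series [-0.0939 -0.0003  0.0776] [0.     0.0004 0.0001] deg 0.2 mm 36.5
series [-0.1065 -0.0003  0.0884] [0.     0.0004 0.0001] deg 0.2 mm 41.5
```

Call:
move_arm(series=[-0.02,0,0.014,0,0.0004,0,-0.043,0,0.034,0,0.0004,0,-0.063,0,0.051,0,0.0004,0,-0.081,0,0.067,0,0.0004,0,-0.09,0,0.074,0,0.0004,0,-0.094,0,0.0776,0,0.0004,0,-0.094,0,0.0776,0,0.0004,0])

```text
time_s: 23.07
tool_pos: [612.1, -106.7, 79.4]
tcp_rot: [-0.419, 0.058, 0.906, 0.027]
contact_force: [-0.9, 0.8, -1.9]
opening: 0.678
```

```bash
python3 look.py wrist w22; python3 - <<'E'
from relchk import *
relchk("w22",B,12)
for dz in (3,0):
  P,Rp=place(**B,dz=dz,off=(1.3,0)); rel(P,Rp)
E
```

```text
23.0667 [ 0.0472  0.9593  0.5704 -0.1501 -2.0364 -1.7529] [ 612.0806 -106.6697   79.3598] [-0.4191  0.0583  0.9057  0.0272] [-0.8776  0.7785 -1.8959] 0.6783401066548954
[[   0.1274    0.8318   -0.5403  701.161 ]
 [   0.9919   -0.1069    0.0692 -117.9954]
 [  -0.0002   -0.5447   -0.8386  259.7424]
 [   0.        0.        0.        1.    ]]
face 11.45 yaw -7.4 tilt deg 0.02
228 [(278, (44.3, 172.0)), (279, (44.4, 171.0)), (280, (44.2, 169.0)), (281, (11.7, 44.0)), (282, (11.7, 41.0)), (283, (11.9, 38.0)), (284, (11.9, 36.0)), (285, (11.6, 31.0)), (286, (11.7, 29.0)), (287, (11.6, 24.0)), (288, (11.8, 22.0)), (289, (11.7, 18.0)), (290, (11.6, 14.0)), (291, (15.5, 28.0)), (292, (16.6, 29.0)), (293, (18.0, 32.0)), (294, (19.3, 34.0)), (295, (20.4, 36.0)), (296, (21.3, 37.0)), (297, (22.1, 37.0)), (298, (23.0, 38.0)), (299, (23.7, 37.0)), (300, (18.9, 9.0)), (301, (19.1, 6.0)), (302, (20.1, 7.0)), (303, (20.9, 7.0)), (304, (21.8, 8.0)), (305, (22.5, 7.0)), (306, (23.0, 5.0))]
245 [(278, (44.3, 172.0)), (279, (44.5, 172.0)), (280, (44.5, 171.0)), (281, (11.3, 42.0)), (282, (11.8, 41.0)), (
[... 789 characters left out ...]
, 26.0)), (292, (16.7, 29.0)), (293, (18.0, 32.0)), (294, (19.0, 33.0)), (295, (20.5, 37.0)), (296, (21.6, 38.0)), (297, (22.0, 37.0)), (298, (22.7, 37.0)), (299, (23.3, 36.0)), (300, (18.8, 9.0)), (301, (19.1, 7.0)), (302, (20.1, 7.0)), (303, (20.7, 6.0)), (304, (21.6, 7.0)), (305, (22.3, 6.0)), (306, (23.4, 8.0))]
[-0.38602726  0.48015418 -1.59166155] [-0.41220663 -3.32707802  0.00774334]
top 1148 c [  7.    0.9 -49.2] N [-0.648  0.    -0.762] angle xz -40.4 std 0.23
end 1438 c [ 23.3   0.1 -50.3] N [ 0.779  0.001 -0.627] angle xz 51.2 std 0.56
series [-0.0042 -0.0001  0.0037] [-0.     -0.0001  0.0001] deg 0.0 mm 1.7
series [-0.0119 -0.0001  0.0102] [-0.     -0.0001  0.0001] deg 0.0 mm 4.7
```

Call:
move_arm(series=[-0.006,0,0.0025,0,0,0,-0.01,0,0.006,0,0,0,-0.0136,0,0.0082,0,0,0,-0.0136,0,0.0082,0,0,0])

```text
time_s: 23.45
tool_pos: [613.2, -106.8, 76.0]
tcp_rot: [-0.419, 0.058, 0.906, 0.027]
contact_force: [0.7, 0.3, 2.3]
opening: 0.681
```

```bash
python3 - <<'E'
from place import *
print(cur()[0],cur()[2]['contact_force'],cur()[2]['torque'])
for dz in (0,-2):
  P,Rp=place(**B,dz=dz,off=(2.1,0)); rel(P,Rp)
E
```

```text
[ 613.19975935 -106.79252366   75.9866118 ] [0.70175614 0.25014425 2.2704135 ] [ 0.04347054 -2.28836245 -0.28063592]
series [-0.0017 -0.0002  0.002 ] [-0.0001  0.      0.0001] deg 0.1 mm 0.8
series [-0.0068 -0.0002  0.0063] [-0.0001  0.      0.0001] deg 0.1 mm 2.8
```

Call:
move_arm(series=[-0.006,0,0.005,0,0,0,-0.006,0,0.005,0,0,0,-0.006,0,0.005,0,0,0])

```text
time_s: 23.7
tool_pos: [613.3, -106.8, 75.9]
tcp_rot: [-0.418, 0.058, 0.906, 0.027]
contact_force: [1.0, 2.7, 8.2]
opening: 0.682
```

```bash
python3 look.py wrist w23; python3 - <<'E'
from relchk import *
print(cur()[0],cur()[2]['contact_force'],cur()[2]['torque'])
relchk("w23",B,12)
p,d,K,T=load("w23");X=cloud(d,K,T);E=X[207:228,215:292].reshape(-1,3); print("top edge z",np.percentile(E[:,2],[5,50,95]))
E
```

```text
23.7 [ 0.0477  0.9632  0.5712 -0.1485 -2.032  -1.7514] [ 613.3114 -106.8231   75.9262] [-0.4184  0.0577  0.906   0.0266] [0.9753 2.6818 8.2381] 0.6819785145187027
[[   0.1259    0.8327   -0.5392  702.1564]
 [   0.992    -0.106     0.0679 -117.9043]
 [  -0.0006   -0.5435   -0.8394  256.4195]
 [   0.        0.        0.        1.    ]]
[ 613.29200709 -106.82903504   75.89106314] [0.82041384 1.80852865 8.97188126] [ 0.5636971  -0.51352195 -0.73314584]
face 12.65 yaw -7.3 tilt deg -0.02
228 [(278, (45.3, 168.0)), (279, (45.3, 167.0)), (280, (45.8, 168.0)), (281, (12.9, 40.0)), (282, (13.1, 38.0)), (283, (12.8, 33.0)), (284, (12.7, 30.0)), (285, (12.7, 27.0)), (286, (12.7, 23.0)), (287, (12.9, 21.0)), (288, (15.0, 26.0)), (289, (16.6, 30.0)), (290, (17.8, 32.0)), (291, (18.8, 33.0)), (292, (20.3, 36.0)), (293, (21.3, 37.0)), (294, (21.8, 37.0)), (295, (22.5, 36.0)), (296, (23.3, 37.0)), (297, (18.9, 12.0)), (298, (18.7, 7.0)), (299, (19.8, 8.0)), (300, (20.5, 7.0)), (301, (21.3, 7.0)), (302, (21.9, 6.0)), (303, (22.9, 7.0)), (304, (23.7, 7.0)), (305, (24.3, 6.0)), (306, (25.1, 6.0))]
245 
[... 795 characters left out ...]
.0)), (287, (12.9, 21.0)), (288, (15.1, 27.0)), (289, (16.4, 29.0)), (290, (17.7, 32.0)), (291, (18.8, 33.0)), (292, (20.1, 36.0)), (293, (21.3, 38.0)), (294, (21.8, 37.0)), (295, (22.4, 36.0)), (296, (23.2, 37.0)), (297, (18.9, 12.0)), (298, (19.1, 9.0)), (299, (19.6, 7.0)), (300, (20.2, 6.0)), (301, (21.2, 7.0)), (302, (22.1, 7.0)), (303, (22.9, 7.0)), (304, (23.7, 8.0)), (305, (24.5, 8.0)), (306, (25.0, 6.0))]
[0.82041384 1.80852865 8.97188126] [ 0.5636971  -0.51352195 -0.73314584]
top 1146 c [  7.3   0.9 -49.7] N [-0.649 -0.001 -0.761] angle xz -40.4 std 0.23
end 1435 c [ 23.6   0.  -50.8] N [ 0.777 -0.001 -0.63 ] angle xz 51.0 std 0.55
top edge z [125.89727129 126.83033042 127.76455615]
```

Seated and centred: wall at 14.9, face at 12.9, tilt 0.0°, top edge at 126.8. Releasing and retreating, a shorter way this time to keep joint 3 off its limit.

Call:
move_arm(series=[0,0,0,0,0,0,0,0,0,0,0,0,0,0,0,0,0,0,0,0,0,0,0,0,0,0,0,0,0,0,0,0,0,0,0,0], jaw=1)

```text
time_s: 24.25
tool_pos: [613.2, -106.9, 75.6]
tcp_rot: [-0.419, 0.058, 0.906, 0.027]
contact_force: [-0.3, 0.4, -0.8]
opening: 0.992
```

Call:
move_arm(series=[0,0,-0.04,0,0,0,0,0,-0.1,0,0,0,0,0,-0.18,0,0,0,0.02,0,-0.27,0,0,0,0.1,0,-0.33,0,0,0,0.22,0,-0.36,0,0,0,0.34,0,-0.38,0,-0.01,0,0.46,0,-0.4,0,-0.03,0,0.55,0,-0.42,0,-0.05,0,0.6,0,-0.42,0,-0.07,0,0.6,0,-0.42,0,-0.07,0,0.6,0,-0.42,0,-0.07,0])

```text
time_s: 25.25
tool_pos: [591.0, -104.3, 301.0]
tcp_rot: [-0.206, 0.062, 0.977, 0.014]
contact_force: [-0.3, 0.8, -0.5]
opening: 0.998
```

```bash
python3 look.py wrist w24; python3 - <<'E'
from rel import *
rel([480,0,340],tool(180,10))
E
```

```text
25.25 [ 0.0877  0.4826  0.3915 -0.0917 -1.8849 -1.7953] [ 590.9621 -104.3454  300.9674] [-0.2056  0.0618  0.9766  0.0137] [-0.3375  0.7512 -0.4866] 0.9984903677073151
[[   0.1254    0.9845   -0.123   593.2346]
 [   0.9921   -0.1243    0.0164 -104.6666]
 [   0.0009   -0.124    -0.9923  503.0563]
 [   0.        0.        0.        1.    ]]
series [0.4342 0.2972 0.0406] [ 0.0027 -0.0946 -0.0203] deg 34.9 mm 158.3
```

View pics/w24.png

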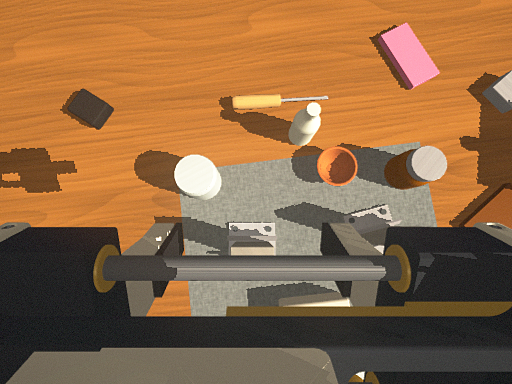

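```bash
python3 - <<'E'
from rel import *
rel([500,-60,340],tool(-110,0))
E
```

```text
series [0.3508 0.1072 0.003 ] [ 0.0453 -0.0563 -0.2112] deg 80.4 mm 110.1
```

Call:
move_arm(series=[0.35,0.107,0,0.045,-0.056,-0.211,0.35,0.107,0,0.045,-0.056,-0.211,0.35,0.107,0,0.045,-0.056,-0.211,0.35,0.107,0,0.045,-0.056,-0.211,0.35,0.107,0,0.045,-0.056,-0.211,0.35,0.107,0,0.045,-0.056,-0.211,0.35,0.107,0,0.045,-0.056,-0.211,0.35,0.107,0,0.045,-0.056,-0.211,0.35,0.107,0,0.045,-0.056,-0.211,0.35,0.107,0,0.045,-0.056,-0.211,0.35,0.107,0,0.045,-0.056,-0.211,0.35,0.107,0,0.045,-0.056,-0.211])

```text
time_s: 26.3
tool_pos: [500.8, -60.0, 339.6]
tcp_rot: [-0.001, -0.576, 0.818, 0.001]
contact_force: [-1.0, -0.1, 0.7]
opening: 0.996
```

```bash
python3 - <<'E'
from rel import *
rel([470,10,330],tool(-30,0))
E
```

```text
series [-0.1851  0.1752  0.0327] [ 0.0006  0.0003 -0.2214] deg 79.7 mm 77.1
```

Call:
move_arm(series=[-0.185,0.175,0.033,0,0,-0.221,-0.185,0.175,0.033,0,0,-0.221,-0.185,0.175,0.033,0,0,-0.221,-0.185,0.175,0.033,0,0,-0.221,-0.185,0.175,0.033,0,0,-0.221,-0.185,0.175,0.033,0,0,-0.221,-0.185,0.175,0.033,0,0,-0.221,-0.185,0.175,0.033,0,0,-0.221,-0.185,0.175,0.033,0,0,-0.221,-0.185,0.175,0.033,0,0,-0.221,-0.185,0.175,0.033,0,0,-0.221,-0.185,0.175,0.033,0,0,-0.221])

```text
time_s: 27.3
tool_pos: [470.5, 10.3, 328.1]
tcp_rot: [0.001, 0.966, -0.257, -0.004]
contact_force: [-0.0, -0.3, -0.3]
opening: 1.0
```

Call:
move_arm(series=[0,0,0,0,0,-0.08,0,0,0,0,0,-0.08,0,0,0,0,0,-0.08,0,0,0,0,0,-0.08,0,0,0,0,0,-0.08,0,0,0,0,0,-0.08,0,0,0,0,0,-0.08])

```text
time_s: 27.88
tool_pos: [470.8, 10.4, 327.4]
tcp_rot: [0.001, 1.0, -0.012, -0.005]
contact_force: [-0.3, -0.4, 0.9]
opening: 1.003
```

```bash
python3 look.py wrist w25; python3 look.py scene s25; python3 look.py top t25; python3 - <<'E'
from place import *
p,d,K,T=load("s25");cv2.imwrite("pics/s25z.png",cv2.resize(cv2.cvtColor(p[130:300,100:400],cv2.COLOR_RGB2BGR),None,fx=2.6,fy=2.6,interpolation=cv2.INTER_CUBIC))
for t in("w25","s25","t25"):
  p,d,K,T=load(t);X=cloud(d,K,T)
  for n,Q,half in(("A",A,7),("B",B,12)):
    a=np.radians(Q['faz']);f=np.array([np.cos(a),np.sin(a)]);g=np.array([-f[1],f[0]])
    L=np.stack([(X[...,:2]-Q['foot'])@f,(X[...,:2]-Q['foot'])@g,X[...,2]],-1)
    m=(abs(L[...,0])<30)&(abs(L[...,1])<45)
    tp=L[m&(L[...,2]>122)&(L[...,2]<135)]
    fc=L[m&(L[...,2]>48)&(L[...,2]<116)]
    print(t,n,"top n",len(tp),tp.mean(0).round(1) if len(tp) else "", "across",np.percentile(tp[:,0],[3,97]).round(1) if len(tp) else "","along",np.percentile(tp[:,1],[3,97]).round(1) if len(tp) else "")
    if len(fc)>30:
        co=np.polyfit(fc[:,2],fc[:,0],1); print("   face",len(fc),np.median(fc[:,0]).round(1),"lean deg",np.degrees(np.arctan(co[0])).round(2))
E
```

```text
27.8833 [ 0.4388 -0.0404 -0.1841 -0.003  -1.4366  1.1088] [470.7676  10.3869 327.418 ] [ 0.0008  0.9999 -0.0118 -0.0049] [-0.3275 -0.4243  0.8922] 1.0030063088826429
[[ -0.0227  -0.954   -0.2989 549.4424]
 [ -0.9997   0.0222   0.0049   9.2049]
 [  0.002    0.2989  -0.9543 513.0476]
 [  0.       0.       0.       1.    ]]
27.9333 [ 0.4389 -0.0409 -0.1842 -0.0029 -1.4366  1.1097] [470.704   10.3666 327.6157] [ 0.0007  0.9999 -0.0113 -0.0047] [0.0274 0.2118 0.8891] 0.9966443999632352
[[   0.0941    0.827    -0.5543 1272.2042]
 [   0.9955   -0.0753    0.0567  -73.7467]
 [   0.0052   -0.5572   -0.8304 1172.421 ]
 [   0.        0.        0.        1.    ]]
27.9833 [ 0.4388 -0.0413 -0.1842 -0.0029 -1.4365  1.1107] [470.6456  10.3203 327.7867] [ 0.0006  0.9999 -0.0108 -0.0045] [ 0.1006 -1.2784  0.9361] 0.9933808929817697
[[  -0.0241   -0.9962    0.0838  424.083 ]
 [  -0.9997    0.0246    0.0052   -3.6047]
 [  -0.0072   -0.0837   -0.9965 1426.6143]
 [   0.        0.        0.        1.    ]]
w25 A top n 625 [ -0.8   1.2 126.4] across [-7.2  6.2] along [-26.8  29.3]
   face 555 -7.2 lean deg 0.23
w25 B top n 1058 [-1.000e-01  1.300e+00  1.266e+02] across [-11.4  11.4] along [-27.1  29.4]
   face 608 -11.5 lean deg 0.05
s25 A top n 115 [  1.6  -2.1 126.5] across [-6.9  8.4] along [-30.   26.3]
   face 262 6.7 lean deg -0.15
s25 B top n 188 [  2.9  -1.8 127. ] across [-9.7 14.4] along [-30.2  25.9]
   face 268 13.0 lean deg 0.92
t25 A top n 75 [  2.3   2.7 126.2] across [-4.3  9.1] along [-23.9  31.4]
   face 61 -4.2 lean deg -0.2
t25 B top n 126 [  2.6   3.7 125.8] across [-8.4 14.1] along [-24.1  31.2]
   face 61 -9.2 lean deg 0.32
```

View pics/w25.png

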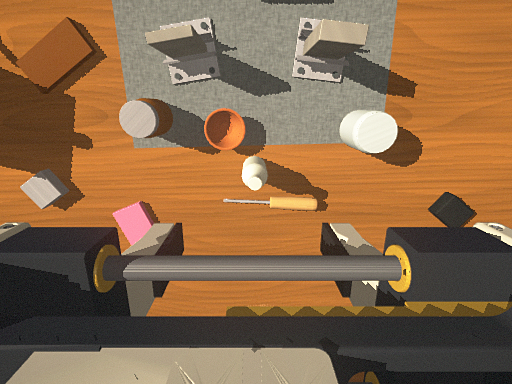

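View pics/s25z.png

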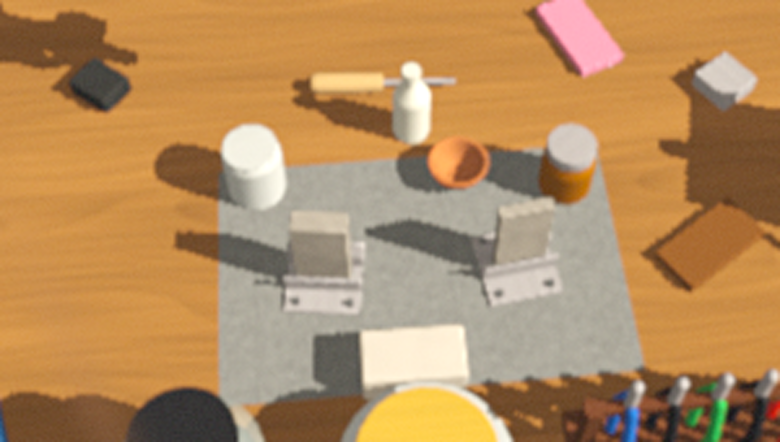

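Both tiles stand in their feet, in w25 at (183,38) and (335,38). They're within about 1 mm of mid-width, 2 mm of mid-length and 0.3° of upright (wrist view), and no bystander looks disturbed. Handing in.

```bash
python3 -c "
from plant import workorder; print(workorder.sign_off())"
```

```text
the job is handed in; nothing more can be done
None
```

I stood both tiles in their matching feet, let them go, and handed the job in after about 28 s of the 69 s allowed. The thin tile is in the left (narrow) foot and the thick tile in the right (wide) foot.

I gripped each tile near its low-block end with the tool tilted 40°. I then reached over, turned it upright and lowered it until it pressed on the channel floor.

**Last checks, from the wrist view after release:**

| | Thin tile | Thick tile |
|---|---|---|
| Top edge height (expected 126 mm) | 126.4 mm | 126.6 mm |
| Off mid-width | about 0.8 mm | about 0.1 mm |
| Off mid-length | about 1 mm | about 1 mm |
| Lean | 0.2° | 0.05° |

The bystanders looked undisturbed by eye in the scene and wrist views; I did not measure their positions.

**What failed or disagreed:**
- **First grasp missed:** the fingers closed above the thin tile. The wrist camera's depth showed the real fingertips about 30 mm behind the reported TCP, and I used that corrected position from then on.
- **Joint 3 near its limit:** it read 1.2486 against a limit of 1.25 during the first retreat. I shortened the second retreat.
- **Other cameras:** the coarser scene and top views put the tiles 1.6–3 mm off mid-width. They also gave lean readings of up to 0.9° (scene view, thick tile), all still within tolerance.

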